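# Set the brooch plaques face out on their easels

## Robot

A 6-joint arm with a two-finger parallel gripper is mounted at the origin on the work surface. World frame = base frame: x ahead of the robot, y to its left, z up, the work surface at z = 0. Lengths are in m, angles in degrees, forces in N, time in s.
With the tool pointing down it reaches from about 0.4 to 0.825 m from the base axis. Payload 7 kg.
Tool frame: the origin (TCP) lies midway between the tips of the shut fingers; the grasp point (between the pads) lies 19 mm behind it; x points along the fingers, z is the direction in which the jaws open and shut, and the axes are right-handed (so a half turn about x gives the same grasp; the last joint's range is limited). The gripper opens to 88 mm and grips with 3 to 60 N. Pads are 19 mm wide; open, the fingers measure 130 mm over their backs; the gripper's body (78 mm by 193 mm) begins 47 mm behind the grasp point.
Start: joints at [-49.784, 20.546, 0.682, 0, -70.136, -16.507], TCP at [0.271, -0.618, 0.201] pointing down, gripper open.
Joint ranges: [-176.03, 176.03], [-82.01, 121.73], [-58.28, 71.71], [-173.87, 95.51], [-174.79, -0.11], [-173.66, 173.66]. Speed limits (degrees/s): [136.94, 136.94, 172.46, 180, 180, 180].

## Interface

Orientations are given as [roll, pitch, yaw] about the fixed x, y, z axes, in that order (R = Rz(yaw) Ry(pitch) Rx(roll)).
In Python, from plant import get_state, capture, close_job gives the robot as it stands.
- The arm moves only by the tool play_rows, never from a script. Its argument "series" is one flat list of numbers, 4 for each row, row after row: the shift along the tool's x, y, z in m, then the turn about the tool's x in rad. In form: [tx, ty, tz, spin, tx, ty, tz, spin, ...]. A call has exactly 5 rows; each row shifts and turns the commanded pose from where the row before left it, along the tool's axes as they then stand; what a row does not reach is not made up. A row lasts 1/12 s, in which the tool goes at most 41.7 mm and 7.16 degrees, less where a joint would pass 70% of its speed; a pose out of reach is approached as far as the arm can. A call is refused whole if a number of a shift passes 0.0417 or a number of a turn 0.125, either way. A call with a gripper value outside its range is refused whole. "jaw" is the opening in per cent of the stroke, from 0 (shut) to 100 (fully open), set as the call begins (left out, the last holds). The fingers move at their own pace and stop on an object; "squeeze" is the grip in N (left out, the last holds). Time passes only in rows, so rows that do not move let the fingers close, or fill a call up. It gives the time, the measured TCP pose, the force and the opening at its end, in the units of the state.
- get_state(): the state, without advancing time (a new reading comes with each control period).
- capture(name): name is "scene" or "top" or "wrist"; returns a dict with "img" (400x640x3 uint8, blue, green, red), "K" (3x3 intrinsics, pixels), "world_from_camera" (4x4, takes a point from camera to world coordinates). Camera axes: x right, y down, z forward; pixel columns grow to the right and rows downward; lengths in m; the calibration is good to about 2 mm. A picture is of the moment at which its call begins. There is no depth.
- close_job(): hands the job in, once; it reports no verdict.
The state is a dict: "time_s": time; "joints": joint angles; "qd": joint speeds; "joint_torque": joint torques, N m; "tcp_pos": TCP position; "eef_rot": TCP orientation; "contact_force": force on the tool from outside, world axes, zero at the start; "moment": the same for the moment, N m; "gripper_width": finger opening in m.
Only numpy, scipy, OpenCV 4.12 (cv2) and the standard library are available. Lean on these libraries where they do the work, as an engineer would, in place of code of your own. Each camera call takes 0.05 s, during which the arm holds its last target.

## Task

The blue and the yellow brooch plaques lie on the white tiles, not all of them the right way up. Lean each one on the easel with the base of its own colour, turning it over where needed, so that it stands centred and square on the lip with its stones showing outwards (either short end may be up). Leave the green plaque and everything else on the table where it is.

Things in the scene. Friction and masses are not known exactly. Their poses are not given: they have to be found in the camera images.
- blue_plaque: Blue-edged brooch plaque, solid slab 90 x 44 x 10 mm (own x, y, z), about 70 g, origin at its centre. +z points out of the front (white enamel, one large and two small coloured stones, sunk below the raised rim); -z is the plain back (dark plate, brass pin). Starts lying flat on the blue tile; own z tells which face is up.
- yellow_plaque: Yellow-edged brooch plaque, solid slab 90 x 44 x 10 mm (own x, y, z), about 70 g, origin at its centre. +z points out of the front (white enamel, one large and two small coloured stones, sunk below the raised rim); -z is the plain back (dark plate, brass pin). Starts lying flat on the yellow tile; own z tells which face is up.
- green_plaque: Green-edged brooch plaque, solid slab 90 x 44 x 10 mm (own x, y, z), about 70 g, origin at its centre. +z points out of the front (white enamel, one large and two small coloured stones, sunk below the raised rim); -z is the plain back (dark plate, brass pin). Already leaning face out on the green easel; to be left alone.
- blue_easel: Fixed aluminium display easel on a blue base, 86 x 44 x 10 mm; origin at the centre of the base's underside; own +x is the way it displays. Back panel 28 mm wide, 6 thick, 54 long, sloping 50 deg from horizontal: out of slope n = (0.766, 0, 0.643), up slope u = (-0.643, 0, 0.766). Slope and lip meet at (28, 0, 45) mm; the lip, 28 mm wide, stands 15 mm out.
- yellow_easel: Fixed aluminium display easel on a yellow base, 86 x 44 x 10 mm; origin at the centre of the base's underside; own +x is the way it displays. Back panel 28 mm wide, 6 thick, 54 long, sloping 50 deg from horizontal: out of slope n = (0.766, 0, 0.643), up slope u = (-0.643, 0, 0.766). Slope and lip meet at (28, 0, 45) mm; the lip, 28 mm wide, stands 15 mm out.
- green_easel: Fixed aluminium display easel on a green base, 86 x 44 x 10 mm; origin at the centre of the base's underside; own +x is the way it displays. Back panel 28 mm wide, 6 thick, 54 long, sloping 50 deg from horizontal: out of slope n = (0.766, 0, 0.643), up slope u = (-0.643, 0, 0.766). Slope and lip meet at (28, 0, 45) mm; the lip, 28 mm wide, stands 15 mm out.
- blue_easel_seat (a point): Where the centre of a plaque lies when it leans fully home on the blue easel: 45 mm up the slope from the lip, 5 mm out. Axes as the easel's. A seated plaque overhangs the panel by 8 mm at each side and 36 mm at its top; behind the panel are only a 10 x 18 mm post and a 6 mm leg, lower than its top edge.
- yellow_easel_seat (a point): Where the centre of a plaque lies when it leans fully home on the yellow easel: 45 mm up the slope from the lip, 5 mm out. Axes as the easel's. A seated plaque overhangs the panel by 8 mm at each side and 36 mm at its top; behind the panel are only a 10 x 18 mm post and a 6 mm leg, lower than its top edge.
- blue_tile: White ceramic tile on which the blue plaque starts, 130 x 130 x 8 mm, fixed. Origin at the centre of its underside.
- yellow_tile: White ceramic tile on which the yellow plaque starts, 130 x 130 x 8 mm, fixed. Origin at the centre of its underside.
- mirror: Round table mirror, fixed: 110 mm wide foot, thin stem, upright disc 130 mm across with its plane across own x, top at 275 mm. Origin under the foot's centre.
- bracelet_stand: T-shaped bracelet stand, fixed: 90 mm foot, padded bar 40 mm thick and 140 mm long along own y, top at 190 mm. Origin under the foot's centre.
- glass_dish: Clear round dish, 84 mm across, 35 mm high, loose. Origin at the centre of its underside.
- pearl_bracelet: Pearl bracelet lying flat, 65 mm across, 12 mm high, loose. Origin at the centre of its underside.
- ring_box: Blue fabric ring box, 50 x 50 x 36 mm, loose. Origin at the centre of its underside.
- cleaner_bottle: Amber bottle, 44 mm across, 90 mm high, loose. Origin at the centre of its underside.
- bead_jar: Green glass jar, 56 mm across, 50 mm high, loose. Origin at the centre of its underside.

How it is judged (in metres and radians):
At the end, for the whole second after the job is handed in: Blue and yellow plaques each lean on the easel of their own colour, front (stones) outwards and upwards: centre within 12 mm of the easel's seat point, face normal 41 to 59 degrees from vertical, short edges within about 8.5 degrees of the easel's cross direction, at rest and released (distance between blue_plaque and blue_easel_seat below 0.012 m and angle between blue_plaque's own z axis and vertical between 0.72 and 1.03 rad and angle between the y axis of blue_plaque and the y axis of blue_easel, either way round below 0.15 rad and linear speed of each of blue_plaque, yellow_plaque below 0.02 m/s and contact force between each of blue_plaque, yellow_plaque and the fingers below 0.1 N and distance between yellow_plaque and yellow_easel_seat below 0.012 m and angle between yellow_plaque's own z axis and vertical between 0.72 and 1.03 rad and angle between the y axis of yellow_plaque and the y axis of yellow_easel, either way round below 0.15 rad); the robot touches nothing.
It fails at once if the green plaque is shifted by more than 10 mm (distance of green_plaque from where it was at the start of the episode above 0.01 m).
It fails at once if a bystander (dish, bracelet, ring box, bottle or jar) is shifted by more than 20 mm (distance of any of glass_dish, pearl_bracelet, ring_box, cleaner_bottle, bead_jar from where it was at the start of the episode above 0.02 m).
It also fails if it takes over 64 s, if anything falls off the work surface, if the arm or the gripper's body presses on something with over 40 N, if the wrist force passes 120 N, or if a joint passes its speed limit or range.

## Working session

There is one attempt and no reset: what is moved stays moved. The work goes in short steps, Python scripts to look and compute and a tool call to move; the robot and the scene stay as the last step left them, time stands still between calls to the robot, and variables do not carry over. Pictures are saved under pics/ and viewed, and the job is handed in when it is done.

Besides the shell and the picture viewer there is one more tool, called after "Emit:" as name(argument=value, ...) on one line, values as JSON. play_rows: Moves the arm, as the interface text tells. Its arguments: {"type":"object","properties":{"series":{"type":"array","items":{"type":"number"}},"jaw":{"type":"number"},"squeeze":{"type":"number"}},"required":["series"]}

```bash
mkdir -p pics; ls; python3 - <<'E'
from plant import get_state, capture
import cv2, numpy as np
s=get_state(); print(s)
for n in ["scene","top","wrist"]:
    c=capture(n); cv2.imwrite(f"pics/{n}0.png",c["img"]); np.savez(f"pics/{n}0.npz",**c)
    print(n,c["K"].round(1).tolist(),c["world_from_camera"].round(4).tolist())
E
```

```text
pics
{'time_s': 0.0, 'joints': array([-4.97862619e+01,  2.05910452e+01,  6.33134107e-01, -1.98132838e-02,
       -7.01351169e+01, -1.65076044e+01]), 'qd': array([ 0.03652346, -0.0261494 , -0.06427445,  0.08998758,  0.05120427,
       -0.08348978]), 'joint_torque': array([ 1.86240213e-03, -5.82711303e+01,  2.93054670e+01,  6.99728921e+00,
        6.53704628e-03, -1.62275228e-04]), 'tcp_pos': array([ 0.27114421, -0.61756594,  0.20052322]), 'eef_rot': array([  5.18727385,  89.90512512, 118.88665983]), 'contact_force': array([-0.17495488, -0.06902857,  0.04642978]), 'moment': array([ 0.02303278, -0.01935972,  0.01888846]), 'gripper_width': 0.08786593869093881}
scene [[427.6, 0.0, 320.6], [0.0, 427.6, 204.1], [0.0, 0.0, 1.0]] [[0.0865, 0.5429, -0.8353, 1.6363], [0.9962, -0.0359, 0.0798, -0.1166], [0.0134, -0.839, -0.5439, 0.8071], [0.0, 0.0, 0.0, 1.0]]
top [[500.0, 0.0, 310.4], [0.0, 500.0, 199.6], [0.0, 0.0, 1.0]] [[0.0052, -0.9922, 0.1247, 0.304], [-0.9998, -0.0028, 0.0192, -0.0179], [-0.0187, -0.1248, -0.992, 1.793], [0.0, 0.0, 0.0, 1.0]]
wrist [[325.1, 0.0, 319.8], [0.0, 325.1, 192.2], [0.0, 0.0, 1.0]] [[-0.4017, 0.8858, 0.2325, 0.2086], [0.9158, 0.3879, 0.1045, -0.6464], [0.0024, 0.2549, -0.967, 0.3841], [0.0, 0.0, 0.0, 1.0]]
```

View pics/scene0.png

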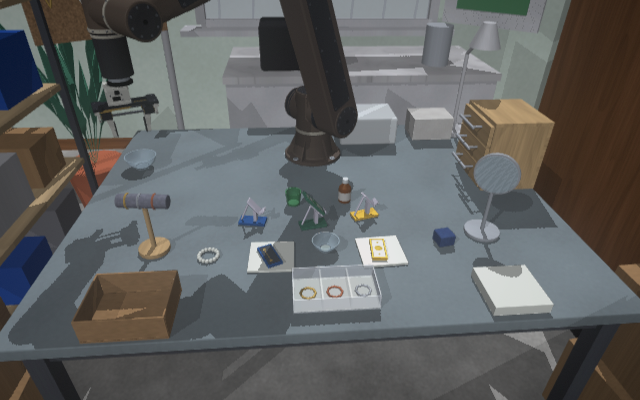

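View pics/top0.png

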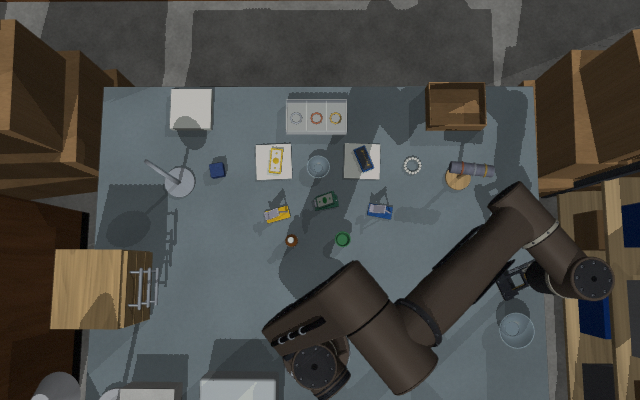

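View pics/wrist0.png

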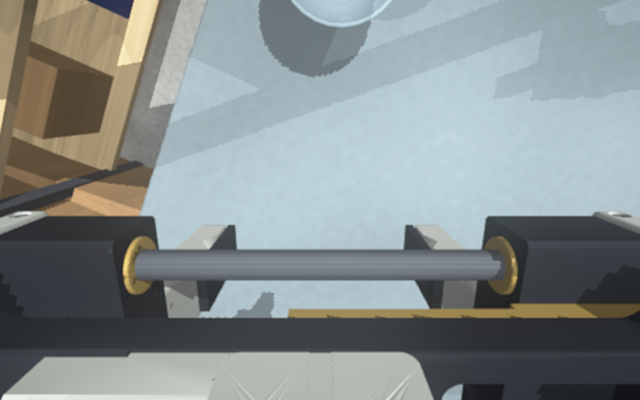

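```bash
python3 - <<'E'
import cv2
a=cv2.imread("pics/scene0.png")[170:275,230:420]; cv2.imwrite("pics/s1.png",cv2.resize(a,None,fx=4,fy=4,interpolation=cv2.INTER_CUBIC))
a=cv2.imread("pics/top0.png")[135:250,245:435]; cv2.imwrite("pics/t1.png",cv2.resize(a,None,fx=4,fy=4,interpolation=cv2.INTER_CUBIC))
E
```

```text
(no output)
```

View pics/s1.png

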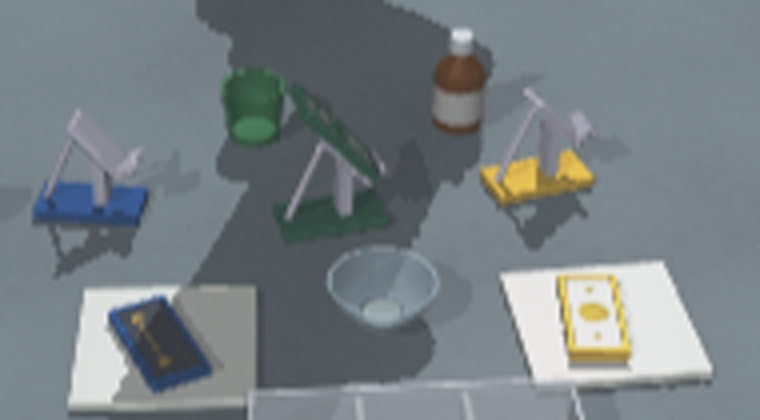

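View pics/t1.png

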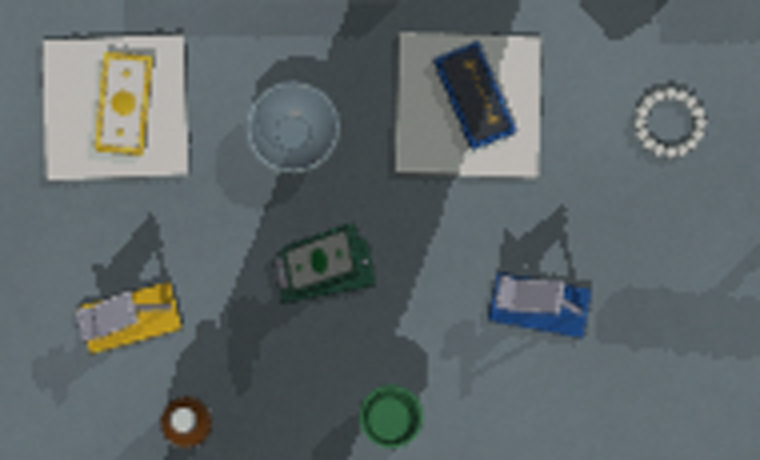

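```bash
cat > h.py <<'E'
import numpy as np, cv2
from scipy.spatial.transform import Rotation as R
def ray(c,uv,z):
    uv=np.atleast_2d(np.asarray(uv,float)); K=c["K"]; T=c["world_from_camera"]
    d=np.c_[(uv-[K[0,2],K[1,2]])/[K[0,0],K[1,1]],np.ones(len(uv))]@T[:3,:3].T
    o=T[:3,3]; return o+d*((z-o[2])/d[:,2])[:,None]
def proj(c,P):
    T=c["world_from_camera"]; q=(np.atleast_2d(P)-T[:3,3])@T[:3,:3]; q=q@c["K"].T; return q[:,:2]/q[:,2:]
def snap(name,tag):
    from plant import capture
    c=capture(name); cv2.imwrite(f"pics/{tag}.png",c["img"]); np.savez(f"pics/{tag}.npz",**c); return c
def load(tag): return dict(np.load(f"pics/{tag}.npz"))
def rect(c,mask,z):
    """min-area rect of mask points cast to plane z -> centre, dims, yaw of long side, hull"""
    n,l,s,_=cv2.connectedComponentsWithStats(mask.astype(np.uint8)); k=1+np.argmax(s[1:,4])
    cs,_=cv2.findContours((l==k).astype(np.uint8),cv2.RETR_EXTERNAL,cv2.CHAIN_APPROX_NONE)
    p=max(cs,key=len)[:,0]; w=ray(c,p,z)[:,:2]
    (cx,cy),(a,b),t=cv2.minAreaRect((w*1000).astype(np.float32))
    if a<b: a,b,t=b,a,t+90
    return np.round([cx,cy,a,b,(t+90)%180-90],1), s[k,:5], p
def hsv(c): return cv2.cvtColor(c["img"],cv2.COLOR_BGR2HSV)
def colmask(c,name):
    h=hsv(c); H,S,V=h[...,0],h[...,1],h[...,2]
    if name=="yellow": return (H>15)&(H<35)&(S>130)&(V>80)
    if name=="blue": return (H>100)&(H<125)&(S>130)&(V>25)
    if name=="green": return (H>60)&(H<90)&(S>90)
E
python3 - <<'E'
from h import *
c=load("top0"); 
for n in ["yellow","blue"]:
    m=colmask(c,n)
    for nm,(r0,r1,c0,c1),z in [("plaque",(140,182,250,385),.018),("base",(195,228,255,400),.010)]:
        mm=np.zeros_like(m); mm[r0:r1,c0:c1]=m[r0:r1,c0:c1]
        if nm=="plaque": mm=cv2.morphologyEx(mm.astype(np.uint8),cv2.MORPH_CLOSE,np.ones((5,5)))
        r,s,p=rect(c,mm,z); print(n,nm,r,s)
h=hsv(c)
for nm,u in dict(bottle=(291,241),jar=(343,240),dish=(317,167),brac=(412,166),ring=(217,170),mirror=(180,182),stand=(458,180)).items(): print(nm,ray(c,u,.03).round(3))
E
```

```text
yellow plaque [669.7 143.8  90.4  43.   -4.9] [269 148  14  26 259]
yellow base [475.8 135.7  84.4  43.1 -74.5] [267 206  23  17 152]
blue plaque [ 677.4 -174.    88.3   42.8   22.5] [354 146  20  26  93]
blue base [ 488.5 -231.    85.2   43.8   79.5] [367 206  26  13 135]
bottle [[0.378 0.084 0.03 ]]
jar [[ 0.383 -0.099  0.03 ]]
dish [[ 0.643 -0.007  0.03 ]]
brac [[ 0.648 -0.346  0.03 ]]
ring [[0.632 0.352 0.03 ]]
mirror [[0.588 0.484 0.03 ]]
stand [[ 0.597 -0.508  0.03 ]]
```

```bash
python3 - <<'E'
from h import *
c=load("wrist0"); t=np.array([.2711,-.6176,.2005])
print(proj(c,[t,t-[0,0,.18]]))
y=np.radians(113.7)
for v in (40,120,180): 
    d=(ray(c,(320,v),.018)[0]-t)[:2]; print(v,d,"along -tooly",-d@[np.cos(y+np.pi/2),np.sin(y+np.pi/2)],"jaw",d@[np.cos(y),np.sin(y)])
r=R.from_euler('xyz',[5.187,89.905,118.887],degrees=True).as_matrix(); print(r.round(3))
E
```

```text
[[321.20659644 225.0673503 ]
 [320.18112991 169.1606178 ]]
40 [-0.12396365 -0.05461383] along -tooly -0.13546078228908942 jaw -0.000180933957257347
120 [-0.04976841 -0.02205586] along -tooly -0.054436370723590546 jaw -0.00019142223462649782
180 [0.01213332 0.00510755] along -tooly 0.013162994092472974 jaw -0.00020017269482080797
[[-0.001 -0.916 -0.402]
 [ 0.001 -0.402  0.916]
 [-1.     0.     0.002]]
```

Emit:
play_rows(series=[0,-0.029,0.012,0,0,-0.029,0.012,0,0,-0.029,0.012,0,0,-0.029,0.012,0,0,-0.029,0.012,0], jaw=100)

```text
time_s: 0.57
tcp_pos: [0.3806, -0.5036, 0.2012]
eef_rot: [14.0, 90.0, 127.7]
contact_force: [0.9, 0.3, 0.4]
gripper_width: 0.0877
```

Emit:
play_rows(series=[0,-0.029,0.012,0,0,-0.029,0.012,0,0,-0.029,0.012,0,0,-0.029,0.012,0,0,-0.029,0.012,0])

```text
time_s: 0.98
tcp_pos: [0.4894, -0.3901, 0.2013]
eef_rot: [25.3, 90.0, 139.0]
contact_force: [0.7, -0.7, 0.5]
gripper_width: 0.0876
```

Emit:
play_rows(series=[0,-0.029,0.012,0,0,-0.029,0.012,0,0,-0.029,0.012,0,0,-0.029,0.012,0,0,-0.029,0.012,0])

```text
time_s: 1.4
tcp_pos: [0.5981, -0.2769, 0.2013]
eef_rot: [38.1, 90.0, 151.8]
contact_force: [-0.4, 0.1, 0.2]
gripper_width: 0.0874
```

Emit:
play_rows(series=[0,-0.029,0.012,0.02,0,-0.029,0.012,0,0,-0.029,0.012,0,0,-0.029,0.012,0,0,-0.029,0.012,0])

```text
time_s: 1.82
tcp_pos: [0.7085, -0.1655, 0.2011]
eef_rot: [59.4, 90.0, 172.0]
contact_force: [0.2, -0.5, -0.5]
gripper_width: 0.0879
```

```bash
python3 - <<'E'
from h import *
from plant import get_state
s=get_state(); print(s["time_s"],s["tcp_pos"],s["eef_rot"],s["joints"].round(1))
snap("wrist","w1")
E
```

```text
1.8167 [ 0.70848562 -0.16549135  0.20109855] [ 59.4244888   89.9663758  171.99261893] [  2.1  25.5   8.3  -0.  -72.8 -69.6]
```

View pics/w1.png

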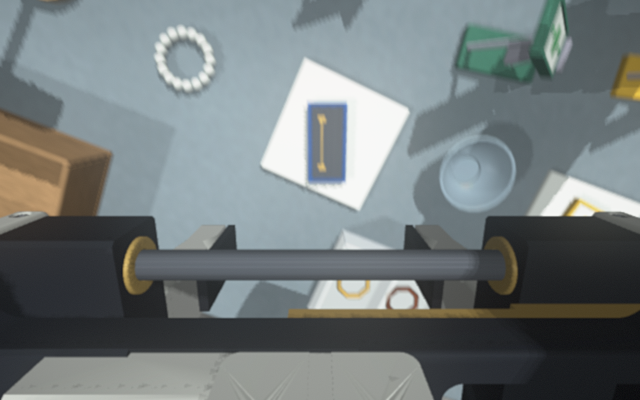

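```bash
python3 - <<'E'
from h import *
c=load("w1"); h=hsv(c); print(h[144,345],h[144,335],h[110,330])
m=colmask(c,"blue"); mm=np.zeros_like(m); mm[90:200,290:365]=m[90:200,290:365]
mm=cv2.morphologyEx(mm.astype(np.uint8),cv2.MORPH_CLOSE,np.ones((15,15)))
print(rect(c,mm,.018)[:2])
E
```

```text
[109  83 196] [104  22 130] [105  20 128]Traceback (most recent call last):
  File "<stdin>", line 5, in <module>
  File "h.py", line 15, in rect
    n,l,s,_=cv2.connectedComponentsWithStats(mask.astype(np.uint8)); k=1+np.argmax(s[1:,4])
                                                                         ~~~~~~~~~^^^^^^^^^
    return _wrapfunc(a, 'argmax', axis=axis, out=out, **kwds)
    return bound(*args, **kwds)
ValueError: attempt to get argmax of an empty sequence
```

```bash
python3 - <<'E'
from h import *
c=load("w1"); h=hsv(c)
for u in range(298,356,3): print(u,h[150,u].tolist(),end=' ')
m=((h[...,2]<150)|(h[...,1]>60)); mm=np.zeros_like(m); mm[90:200,296:360]=m[90:200,296:360]
print(); r,s,p=rect(c,mm,.018); print(r,s)
E
```

```text
298 [60, 1, 248] 301 [30, 1, 248] 304 [60, 3, 223] 307 [108, 39, 189] 310 [109, 117, 179] 313 [107, 31, 131] 316 [104, 22, 128] 319 [90, 4, 128] 322 [21, 58, 166] 325 [105, 24, 127] 328 [104, 22, 128] 331 [105, 20, 127] 334 [104, 22, 129] 337 [103, 24, 129] 340 [106, 29, 131] 343 [109, 107, 169] 346 [106, 36, 217] 349 [60, 3, 242] 352 [68, 4, 242] 355 [60, 2, 246] 
[ 679.3 -169.9   86.    42.4   22.4] [ 308  104   39   78 2869]
```

Emit:
play_rows(series=[0.02,-0.0028,0.0054,0,0.03,0,0,0,0.03,0,0,0,0.03,0,0,0,0.03,0,0,0], jaw=80)

```text
time_s: 2.28
tcp_pos: [0.708, -0.1606, 0.06]
eef_rot: [41.8, 90.0, 154.4]
contact_force: [0.1, 0.5, -0.2]
gripper_width: 0.0702
```

Emit:
play_rows(series=[0.02,0,0,0,0.015,0,0,0,0.01,0,0,0,0.004,0,0,0,0,0,0,0])

```text
time_s: 2.7
tcp_pos: [0.7077, -0.1608, 0.0115]
eef_rot: [68.7, 89.9, -178.7]
contact_force: [0.9, 1.1, 1.3]
gripper_width: 0.0704
```

```bash
python3 - <<'E'
from h import *
from plant import get_state
s=get_state(); print(s["time_s"],s["tcp_pos"],s["eef_rot"],s["contact_force"],s["gripper_width"])
snap("wrist","w2")
E
```

```text
2.7 [ 0.70771779 -0.16081575  0.01150603] [  68.73661966   89.90618321 -178.70409055] [0.91277974 1.0980143  1.30780956] 0.0703717166475509
```

View pics/w2.png

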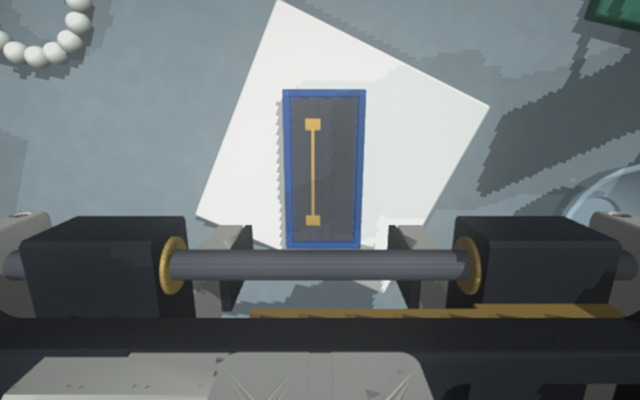

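Emit:
play_rows(series=[0.002,0,0,0,0,0,0,0,0,0,0,0,0,0,0,0,0,0,0,0], jaw=30, squeeze=4)

```text
time_s: 3.17
tcp_pos: [0.7085, -0.1608, 0.0111]
eef_rot: [-110.8, 90.0, 1.7]
contact_force: [1.0, -0.2, 0.2]
gripper_width: 0.0421
```

Emit:
play_rows(series=[0,0,0,0,0,0,0,0,0,0,0,0,0,0,0,0,0,0,0,0])

```text
time_s: 3.58
tcp_pos: [0.7082, -0.1608, 0.0104]
eef_rot: [66.0, 90.0, 178.5]
contact_force: [0.4, -0.6, 0.4]
gripper_width: 0.0268
```

```bash
python3 - <<'E'
from h import *
from plant import get_state
s=get_state(); print(s["tcp_pos"],s["gripper_width"])
snap("wrist","w3");snap("scene","s3")
E
```

```text
[ 0.70822121 -0.1607781   0.01043351] 0.026756469145346216
```

View pics/w3.png

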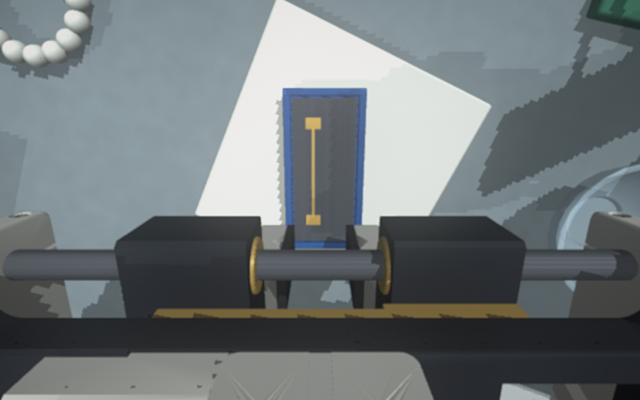

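```bash
python3 - <<'E'
import cv2
a=cv2.imread("pics/s3.png")[150:290,200:360]; cv2.imwrite("pics/s3c.png",cv2.resize(a,None,fx=5,fy=5,interpolation=cv2.INTER_CUBIC))
E
```

```text
(no output)
```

View pics/s3c.png

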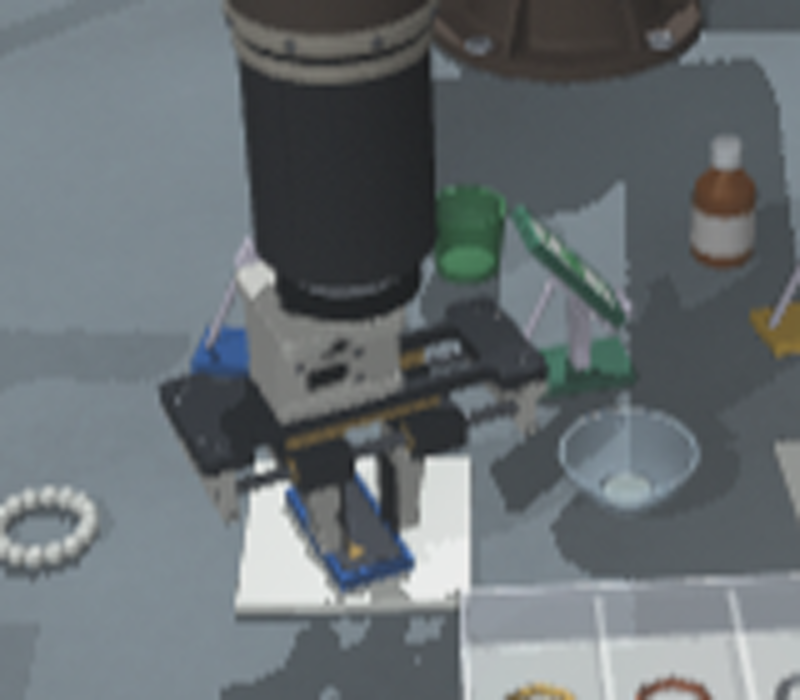

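```bash
python3 - <<'E'
from h import *
c=load("s3"); t=np.array([.7082,-.1608,.0]); j=np.array([-.383,.924,0])
for z in (0,.01,.02,.03):
    print(z,((proj(c,[t+[0,0,z]-j*.0134,t+[0,0,z]+j*.0134,t+[0,0,z]-j*.022])-[200,150])*5).round(0).tolist())
a=np.array([.924,.383,0]); P0=np.array([.6785,-.172,.018])
print("plaque corners",((proj(c,[P0+sx*.045*a+sy*.022*j for sx in(-1,1) for sy in(-1,1)])-[200,150])*5).round().tolist())
E
```

```text
0 [[342.0, 586.0], [386.0, 572.0], [328.0, 591.0]]
0.01 [[341.0, 573.0], [386.0, 559.0], [327.0, 577.0]]
0.02 [[340.0, 559.0], [385.0, 545.0], [326.0, 564.0]]
0.03 [[339.0, 545.0], [384.0, 531.0], [325.0, 550.0]]
plaque corners [[280.0, 488.0], [350.0, 467.0], [337.0, 580.0], [410.0, 557.0]]
```

```bash
python3 - <<'E'
from h import *
c=load("w2"); t=np.array([.70772,-.16082,.0115]); Rm=R.from_euler('xyz',[68.7366,89.906,-178.704],degrees=True).as_matrix()
for y in (-.0095,0,.0095):
  for h in (0,.01,.02,.03,.04): print(y,h,proj(c,[t+Rm@[-h,y,.0352],t+Rm@[-h,y,-.0352]]).round(1).tolist())
a=c["img"][200:320,180:460]; cv2.imwrite("pics/w2c.png",cv2.resize(a,None,fx=2.8,fy=2.8,interpolation=cv2.INTER_NEAREST))
E
```

```text
-0.0095 0 [[379.1, 239.9], [263.1, 239.9]]
-0.0095 0.01 [[382.1, 246.7], [260.2, 246.8]]
-0.0095 0.02 [[385.5, 254.3], [257.0, 254.4]]
-0.0095 0.03 [[389.3, 262.8], [253.4, 262.9]]
-0.0095 0.04 [[393.6, 272.4], [249.4, 272.5]]
0 0 [[379.8, 225.1], [262.4, 225.2]]
0 0.01 [[383.0, 231.3], [259.4, 231.4]]
0 0.02 [[386.4, 238.2], [256.1, 238.3]]
0 0.03 [[390.3, 245.9], [252.4, 246.0]]
0 0.04 [[394.7, 254.5], [248.3, 254.6]]
0.0095 0 [[380.6, 210.0], [261.7, 210.1]]
0.0095 0.01 [[383.8, 215.5], [258.6, 215.6]]
0.0095 0.02 [[387.4, 221.6], [255.2, 221.7]]
0.0095 0.03 [[391.4, 228.4], [251.4, 228.5]]
0.0095 0.04 [[395.9, 236.1], [247.1, 236.2]]
```

View pics/w2c.png

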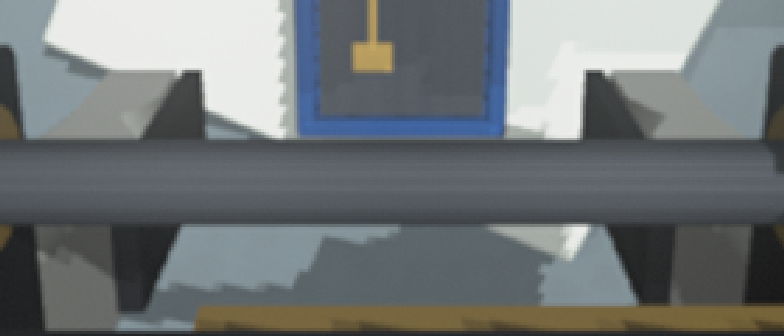

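```bash
python3 - <<'E'
from h import *
c=load("w2"); 
h=hsv(c); m=((h[...,1]>60)&(h[...,0]>95)&(h[...,0]<125)|((h[...,2]<150))); mm=np.zeros_like(m); mm[80:249,282:370]=m[80:249,282:370]
mm[:, :284]=0
r,s,p=rect(c,mm,.018); print(r,s)
for z in (.018,.005,-.005):
  w=ray(c,[(283.5,89.5),(366.5,89.5),(286,248),(361,248)],z); print(z,[np.linalg.norm(w[i]-w[j]).round(4) for i,j in((0,1),(2,3),(0,2),(1,3))],w.mean(0))
E
```

```text
[ 677.  -172.5   89.5   44.    22.5] [  284    89    82   160 11972]
0.018 [np.float64(0.0432), np.float64(0.0442), np.float64(0.0892), np.float64(0.0892)] [ 0.67684903 -0.17185106  0.018     ]
0.005 [np.float64(0.0463), np.float64(0.0475), np.float64(0.0958), np.float64(0.0958)] [ 0.67920243 -0.1706605   0.005     ]
-0.005 [np.float64(0.0488), np.float64(0.05), np.float64(0.1008), np.float64(0.1008)] [ 0.68101275 -0.16974469 -0.005     ]
```

```bash
python3 - <<'E'
import cv2
a=cv2.imread("pics/w2.png")[80:255,260:390]; cv2.imwrite("pics/w2d.png",cv2.resize(a,None,fx=4,fy=3.4,interpolation=cv2.INTER_NEAREST))
E
```

```text
(no output)
```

View pics/w2d.png

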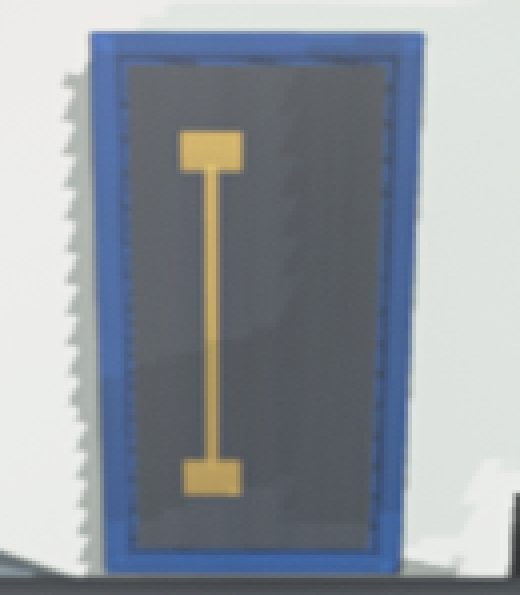

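Emit:
play_rows(series=[0,0,0,0,0,0,0,0,0,0,0,0,0.003,0,0,0,0.003,0,0,0], jaw=80)

```text
time_s: 4.1
tcp_pos: [0.7084, -0.1607, 0.0044]
eef_rot: [-109.6, 90.0, 3.0]
contact_force: [-0.3, 0.0, -0.1]
gripper_width: 0.0541
```

Emit:
play_rows(series=[0.003,0,0,0,0.002,0,0,0,0.002,0,0,0,0.002,0,0,0,0,0,0,0])

```text
time_s: 4.52
tcp_pos: [0.7079, -0.1608, -0.0052]
eef_rot: [64.7, 90.0, 177.2]
contact_force: [-0.3, 0.0, -0.7]
gripper_width: 0.0699
```

Emit:
play_rows(series=[0.002,0,0,0,0.002,0,0,0,0.002,0,0,0,0,0,0,0,0,0,0,0])

```text
time_s: 4.93
tcp_pos: [0.7081, -0.1608, -0.0107]
eef_rot: [72.2, 90.0, -175.3]
contact_force: [0.4, 0.5, -0.2]
gripper_width: 0.0698
```

```bash
python3 - <<'E'
from h import *
from plant import get_state
s=get_state(); print(s["tcp_pos"],s["gripper_width"],s["contact_force"])
c=snap("scene","s4"); cv2.imwrite("pics/s4c.png",cv2.resize(c["img"][210:290,230:330],None,fx=7,fy=7,interpolation=cv2.INTER_CUBIC))
E
```

```text
[ 0.70812148 -0.16077316 -0.01068583] 0.06984727888531374 [ 0.42029252  0.50630696 -0.17706767]
```

View pics/s4c.png

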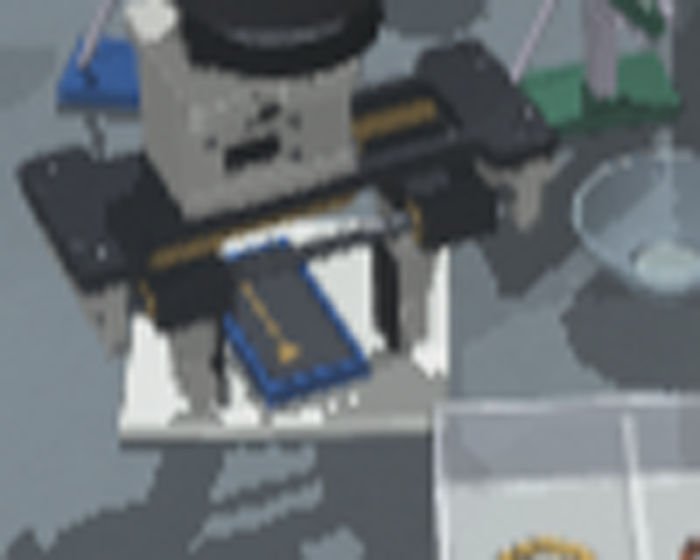

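```bash
python3 - <<'E'
from h import *
c=load("s4"); t=np.array([.7081,-.1608,.0]); j=np.array([-.383,.924,0]); a=np.array([.924,.383,0])
for z in (0.0,.008,.014,.02): print(z,((proj(c,[t+[0,0,z]+s*j*.035+k*a*.0095 for s in(-1,1) for k in (1,)])-[230,210])*7).round(0).tolist())
E
```

```text
0.0 [[227.0, 431.0], [389.0, 379.0]]
0.008 [[226.0, 416.0], [389.0, 364.0]]
0.014 [[225.0, 404.0], [388.0, 352.0]]
0.02 [[224.0, 393.0], [388.0, 341.0]]
```

Emit:
play_rows(series=[0.002,0,0,0,0,0,0,0,0.0,0,0,0,0,0,0,0,0,0,0,0])

```text
time_s: 5.4
tcp_pos: [0.7083, -0.1608, -0.0125]
eef_rot: [-107.2, 90.0, 5.3]
contact_force: [-0.1, 0.6, -0.2]
gripper_width: 0.07
```

Emit:
play_rows(series=[0.0015,0,0,0,0.001,0,0,0,0.0,0,0,0,0,0,0,0,0,0,0,0])

```text
time_s: 5.82
tcp_pos: [0.7082, -0.1607, -0.0151]
eef_rot: [98.3, 90.0, -149.2]
contact_force: [0.7, -0.6, 0.3]
gripper_width: 0.0701
```

Emit:
play_rows(series=[0,0,0,0,0,0,0,0,0.0,0,0,0,0,0,0,0,0,0,0,0], jaw=35, squeeze=4)

```text
time_s: 6.23
tcp_pos: [0.7082, -0.1608, -0.015]
eef_rot: [-77.2, 90.0, 35.4]
contact_force: [-0.4, -0.1, -0.0]
gripper_width: 0.0441
```

Emit:
play_rows(series=[0,0,0,0,0,0,0,0,0.0,0,0,0,0,0,0,0,0,0,0,0])

```text
time_s: 6.65
tcp_pos: [0.7082, -0.1607, -0.015]
eef_rot: [84.9, 90.0, -162.5]
contact_force: [0.7, -0.2, 0.2]
gripper_width: 0.0443
```

Emit:
play_rows(series=[-0.006,0.0002,0,0,-0.006,0.0007,0,0,-0.006,0.001,0,0,-0.006,0.001,0,0,-0.003,0.001,0,0])

```text
time_s: 7.07
tcp_pos: [0.7052, -0.1623, 0.0136]
eef_rot: [-116.4, 89.9, -3.9]
contact_force: [-0.2, -0.7, -0.6]
gripper_width: 0.044
```

```bash
python3 - <<'E'
from h import *
from plant import get_state
s=get_state(); print(s["tcp_pos"],s["gripper_width"],s["contact_force"])
c=snap("scene","s5"); cv2.imwrite("pics/s5c.png",cv2.resize(c["img"][210:290,230:330],None,fx=7,fy=7,interpolation=cv2.INTER_CUBIC))
snap("wrist","w5")
E
```

```text
[ 0.70521207 -0.16234049  0.01355722] 0.043952402244359284 [-0.24201284 -0.68558595 -0.58152486]
```

View pics/s5c.png

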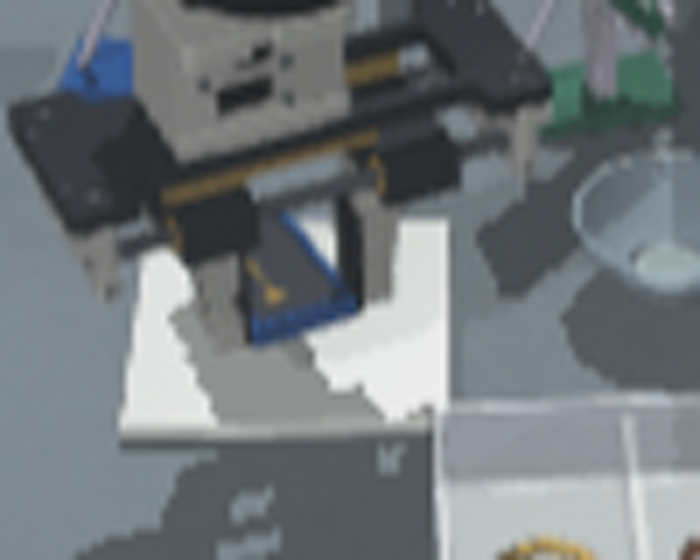

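View pics/w5.png

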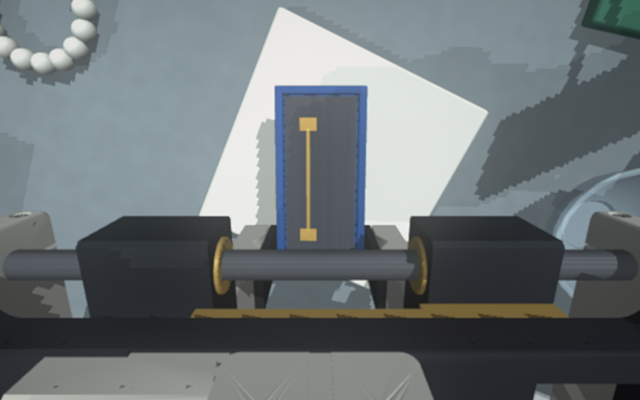

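```bash
cat >> h.py <<'E'
def zfit(c,a,b,L=.044):
    from scipy.optimize import brentq
    f=lambda z: np.linalg.norm(ray(c,a,z)-ray(c,b,z))-L
    z=brentq(f,-.1,.3); return ((ray(c,a,z)+ray(c,b,z))/2)[0],z
E
python3 - <<'E'
from h import *
c=load("w5")
print(zfit(c,(275.5,85.5),(367.5,85.5)), zfit(c,(280,240),(363.5,240)))
E
```

```text
(array([ 0.6326286 , -0.19258258,  0.03383533]), 0.033835325660993565) (array([ 0.70433166, -0.16258029,  0.0381168 ]), 0.038116803630692225)
```

Emit:
play_rows(series=[0,0,0,0,0,0,0,0,-0.04,0,0,0,-0.025,0,0,0,-0.01,0,0,0], squeeze=3)

```text
time_s: 7.58
tcp_pos: [0.7067, -0.1626, 0.091]
eef_rot: [-124.5, 89.7, -11.9]
contact_force: [1.9, -0.4, 0.7]
gripper_width: 0.0442
```

```bash
python3 - <<'E'
from h import *
from plant import get_state
s=get_state(); print(s["tcp_pos"],s["gripper_width"],s["contact_force"])
c=snap("scene","s6"); cv2.imwrite("pics/s6c.png",cv2.resize(c["img"][190:270,220:320],None,fx=7,fy=7,interpolation=cv2.INTER_CUBIC))
snap("wrist","w6")
E
```

```text
[ 0.70674326 -0.16262206  0.09103078] 0.044180706110588275 [ 1.94201331 -0.43887025  0.69091184]
```

View pics/s6c.png

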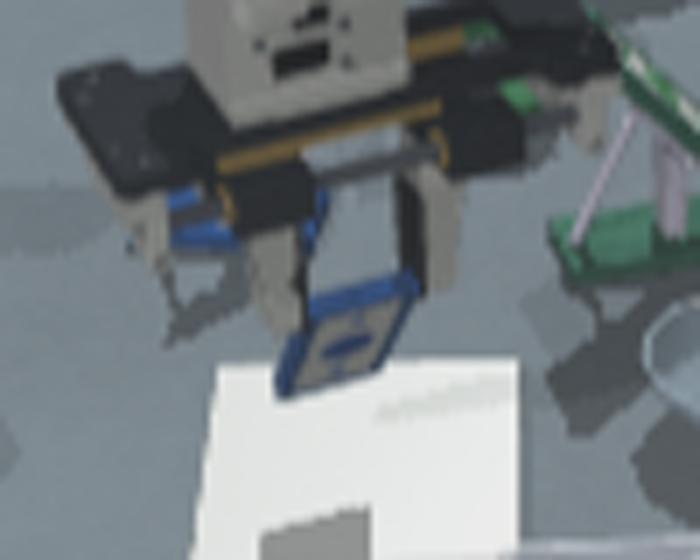

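View pics/w6.png

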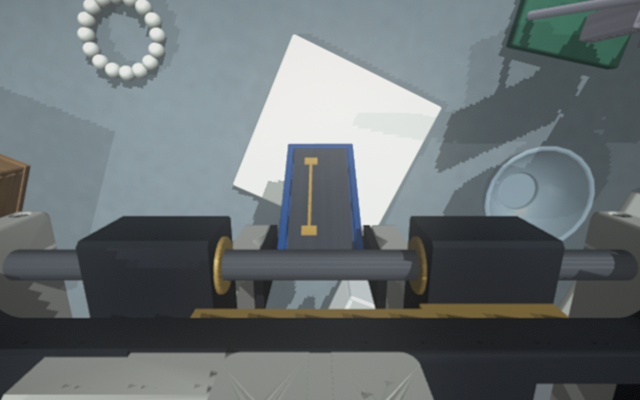

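```bash
python3 - <<'E'
from h import *
c=load("w6")
B,z=zfit(c,(287.5,144),(353.5,144)); print(B); A,_=zfit(c,(278.5,240),(363.5,240)); print(A)
E
```

```text
[ 0.66620091 -0.18006339  0.05731935]
[ 0.70515209 -0.16353772  0.11889145]
```

Emit:
play_rows(series=[-0.04,0,0,0,-0.025,0,0,0,-0.01,0,0,0,0,0,0,0,0,0,0,0])

```text
time_s: 8.1
tcp_pos: [0.7042, -0.1619, 0.1608]
eef_rot: [25.7, 89.9, 138.3]
contact_force: [-0.4, -0.4, -1.5]
gripper_width: 0.044
```

```bash
python3 - <<'E'
from h import *
from plant import get_state
s=get_state(); print(s["tcp_pos"],s["gripper_width"],s["contact_force"])
c=snap("scene","s7"); cv2.imwrite("pics/s7c.png",cv2.resize(c["img"][170:250,220:320],None,fx=7,fy=7,interpolation=cv2.INTER_CUBIC))
c=snap("wrist","w7"); cv2.imwrite("pics/w7c.png",cv2.resize(c["img"][130:310,230:410],None,fx=3,fy=3))
E
```

```text
[ 0.70418007 -0.16194764  0.16082626] 0.04400519095872679 [-0.39119049 -0.44154524 -1.53109195]
```

View pics/s7c.png

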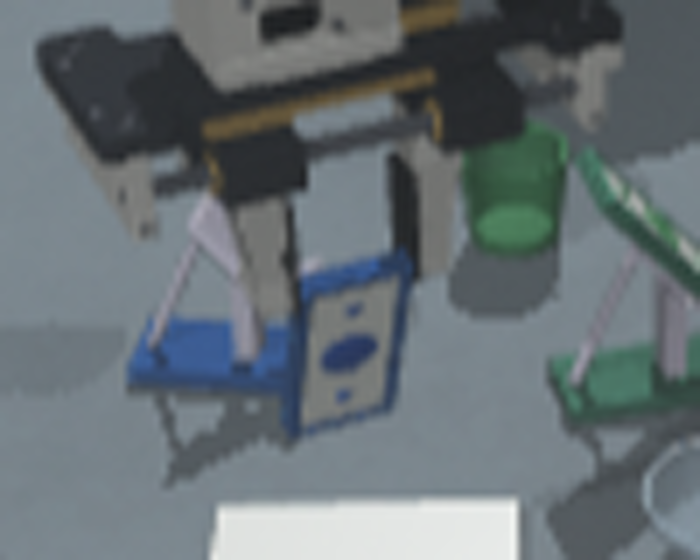

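View pics/w7c.png

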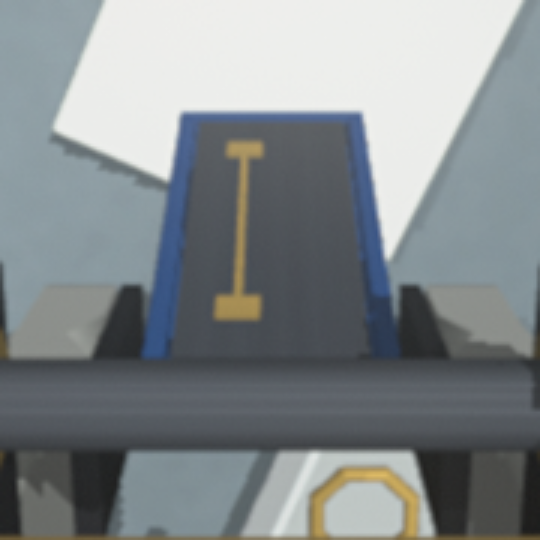

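```bash
python3 - <<'E'
from h import *
c=load("w7")
B,z=zfit(c,(290.5,167.5),(351.2,167.5)); print(B)
P=np.array([.7042,-.1619,.190]); d=P-B; a=np.array([.924,.383,0]); print("toward a",d@a,"dz",d[2],"ang",np.degrees(np.arctan2(d[2],d@a)))
e=np.array([.4885,-.231]); y=np.radians(79.5); X=np.array([np.cos(y),np.sin(y)])
for nm,x in dict(corner=28,liptip=39.5,seat=2.9,gripTop=28-78*.643+5*.766).items(): print(nm,e+X*x/1000)
E
```

```text
[ 0.67937074 -0.17189135  0.11090679]
toward a 0.026768925652282602 dz 0.0790932132792379 ang 71.3017223943706
corner [ 0.49360259 -0.20346886]
liptip [ 0.4956983  -0.19216143]
seat [ 0.48902848 -0.22814856]
gripTop [ 0.48516072 -0.24901716]
```

Emit:
play_rows(series=[0,0,0,0,0,0.01,0.003,0,0,0.02,0.006,0,0,0.025,0.008,0,0,0.025,0.008,0], squeeze=15)

```text
time_s: 8.62
tcp_pos: [0.6196, -0.1698, 0.16]
eef_rot: [65.2, 89.8, 177.8]
contact_force: [-0.1, 0.4, -1.5]
gripper_width: 0.0437
```

Emit:
play_rows(series=[0,0.025,0.008,0,0,0.025,0.008,0,0,0.025,0.008,0,0,0.025,0.008,0,0,0.0175,0.005,0])

```text
time_s: 9.03
tcp_pos: [0.4956, -0.1808, 0.1609]
eef_rot: [56.2, 89.9, 168.7]
contact_force: [0.1, -0.2, -0.8]
gripper_width: 0.0438
```

Emit:
play_rows(series=[0,0,0,-0.08,0,0,0,-0.1,0,0,0,-0.1,0,0,0,-0.1,0,0,0,-0.11])

```text
time_s: 9.45
tcp_pos: [0.4978, -0.1807, 0.161]
eef_rot: [32.9, 89.9, 173.8]
contact_force: [0.3, -0.2, -0.9]
gripper_width: 0.0435
```

Emit:
play_rows(series=[0,0,0,-0.11,0,0,0,-0.11,0,0,0,-0.1,0,0,0,-0.1,0,0,0,-0.083])

```text
time_s: 9.87
tcp_pos: [0.4978, -0.1807, 0.1609]
eef_rot: [5.5, 89.9, 175.2]
contact_force: [-0.8, -0.6, -0.3]
gripper_width: 0.0437
```

```bash
cat > look.py <<'E'
import sys; from h import *
from plant import get_state
tag=sys.argv[1]; r=list(map(int,sys.argv[2:6]))
s=get_state(); e=s["eef_rot"]; M=R.from_euler('xyz',e,degrees=True).as_matrix()
print("t",s["time_s"],"tcp",s["tcp_pos"].round(4),"jawyaw",np.degrees(np.arctan2(M[1,2],M[0,2])).round(2),"w",s["gripper_width"].round(4),"F",s["contact_force"].round(2),"J",s["joints"].round(0))
c=snap("scene","s"+tag)["img"][r[0]:r[1],r[2]:r[3]]
w=snap("wrist","w"+tag)["img"]
w=cv2.resize(w,(600,375)); f=min(200/c.shape[0],600/c.shape[1])*1.1
c=cv2.resize(c,None,fx=f,fy=f,interpolation=cv2.INTER_CUBIC)
o=np.zeros((375+c.shape[0],max(600,c.shape[1]),3),np.uint8); o[:375,:600]=w; o[375:,:c.shape[1]]=c
cv2.imwrite(f"pics/c{tag}.png",o)
E
python3 look.py 8 170 250 220 350
```

```text
Traceback (most recent call last):
  File "look.py", line 5, in <module>
    print("t",s["time_s"],"tcp",s["tcp_pos"].round(4),"jawyaw",np.degrees(np.arctan2(M[1,2],M[0,2])).round(2),"w",s["gripper_width"].round(4),"F",s["contact_force"].round(2),"J",s["joints"].round(0))
                                                                                                                  ^^^^^^^^^^^^^^^^^^^^^^^^
AttributeError: 'float' object has no attribute 'round'
```

```bash
sed -i 's/s\["gripper_width"\].round(4)/round(s["gripper_width"],4)/' look.py; python3 look.py 8 170 250 220 350
```

```text
t 9.8667 tcp [ 0.4978 -0.1807  0.1609] jawyaw 169.75 w 0.0437 F [-0.77 -0.63 -0.32] J [  1.   9. -21.  -0. -60. -12.]
```

View pics/c8.png

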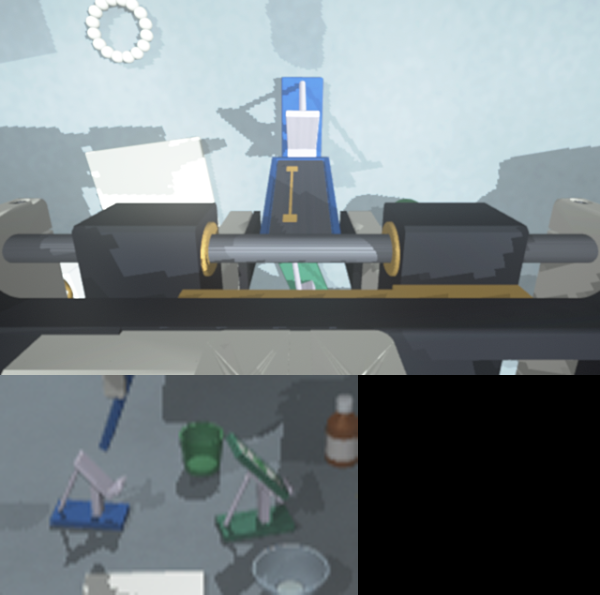

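```bash
python3 - <<'E'
from h import *
c=load("w8"); h=hsv(c)
m=(h[...,0]>95)&(h[...,0]<125)&(h[...,1]>110); m[:75]=0; m[166:]=0; m[:,:270]=0; m[:,370:]=0
r,s,p=rect(c,m,.010); print(r,s)
for row in (90,100,110,120,140,155): 
    x=np.where(m[row])[0]; print(row,x.min(),x.max(), ray(c,[((x.min()+x.max())/2,row)],.01)[0][:2])
top=ray(c,[(p[:,0].mean(),p[:,1].min())],.01); print(top)
cv2.imwrite("pics/w8c.png",cv2.resize(c["img"][75:265,250:400],None,fx=4,fy=3,interpolation=cv2.INTER_CUBIC))
E
```

```text
[ 486.6 -230.6   82.2   42.3   79.2] [ 301   82   43   84 1609]
90 301 343 [ 0.48078448 -0.26384549]
100 301 343 [ 0.48240712 -0.25453268]
110 301 343 [ 0.48405452 -0.24507774]
120 301 342 [ 0.4862222  -0.23556457]
140 301 342 [ 0.48965377 -0.21591551]
155 301 341 [ 0.49280723 -0.20086087]
[[ 0.47962135 -0.27121621  0.01      ]]
```

View pics/w8c.png

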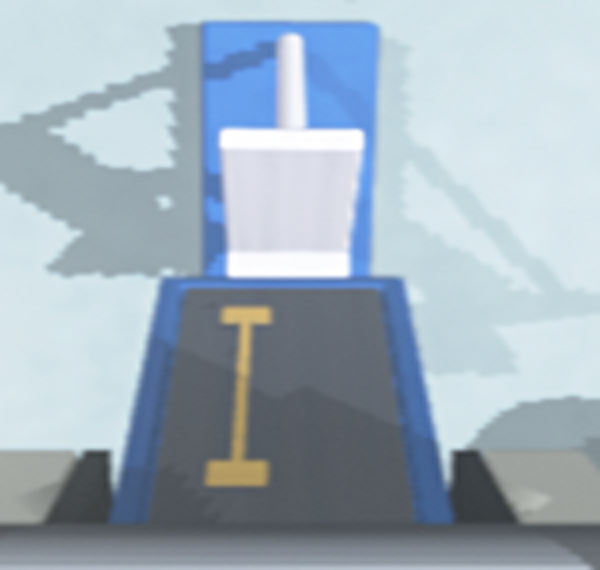

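Emit:
play_rows(series=[0.01,0,0.0009,0.007,0.015,0,0,0,0.015,0,0,0,0.01,0,0,0,0.005,0,0,0])

```text
time_s: 10.38
tcp_pos: [0.4962, -0.1805, 0.1047]
eef_rot: [4.6, 89.8, 173.5]
contact_force: [0.3, -0.2, -0.7]
gripper_width: 0.0438
```

Emit:
play_rows(series=[0.003,0,0,0,0.002,0,0,0,0,0,0,0,0,0,0,0,0,0,0,0], squeeze=5)

```text
time_s: 10.8
tcp_pos: [0.498, -0.1807, 0.1026]
eef_rot: [-174.7, 89.9, -5.6]
contact_force: [-0.2, -0.3, -0.3]
gripper_width: 0.044
```

```bash
python3 look.py 9 170 250 200 300
```

```text
t 10.8 tcp [ 0.498  -0.1807  0.1026] jawyaw 169.05 w 0.044 F [-0.25 -0.34 -0.29] J [  1.  12. -25.   0. -53. -12.]
```

View pics/c9.png

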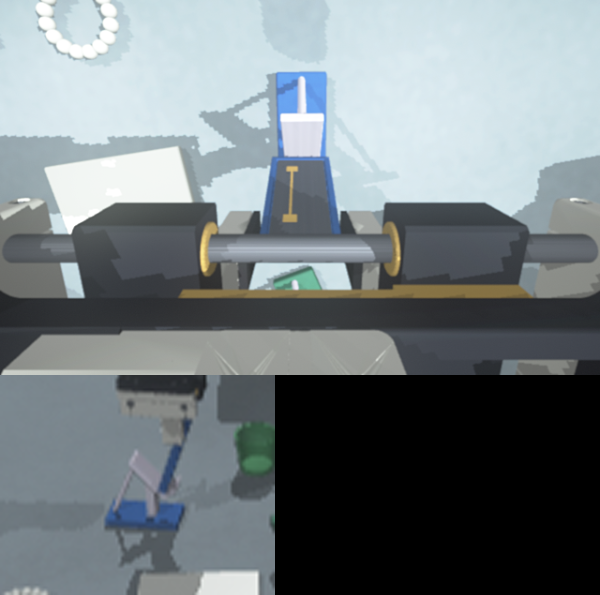

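Emit:
play_rows(series=[0.003,0,0,0,0.003,-0.0007,0,0,0,0,0,0,-0.0015,0.0075,0,0,-0.0013,0.0075,0,0], squeeze=4)

```text
time_s: 11.32
tcp_pos: [0.4952, -0.1948, 0.0991]
eef_rot: [176.4, 90.0, -14.5]
contact_force: [0.1, 1.7, 2.0]
gripper_width: 0.0439
```

Emit:
play_rows(series=[-0.0009,0.0075,0,0,0.0003,0.0083,0,0,0.0018,0.0084,0,0,0.0032,0.0084,0,0,0,0,0,0])

```text
time_s: 11.73
tcp_pos: [0.4882, -0.2285, 0.0939]
eef_rot: [60.5, 90.0, -130.5]
contact_force: [0.6, -1.3, 3.3]
gripper_width: 0.0438
```

```bash
python3 look.py 10 170 250 200 300
```

```text
t 11.7333 tcp [ 0.4882 -0.2285  0.0939] jawyaw 168.98 w 0.0438 F [ 0.58 -1.29  3.32] J [ -4.  13. -25.   0. -52.  -7.]
```

View pics/c10.png

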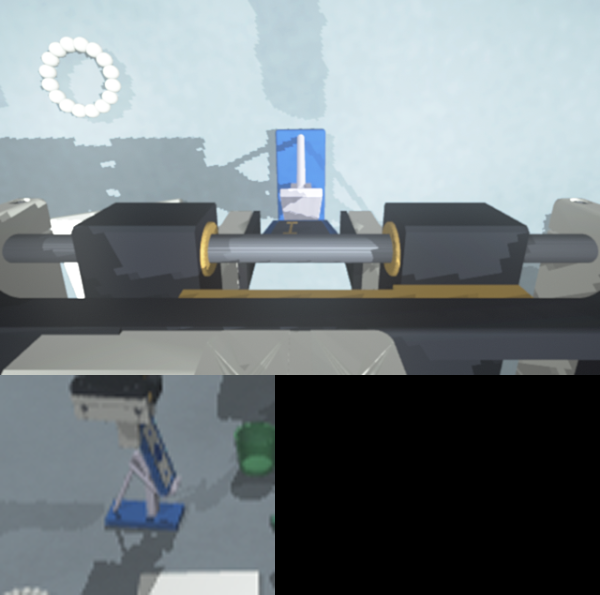

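Emit:
play_rows(series=[0.0028,0.0058,0,0,0.0035,0.0058,0,0,0.004,0.0053,0,0,0.0043,0.0052,0,0,0,0,0,0])

```text
time_s: 12.25
tcp_pos: [0.4839, -0.2492, 0.0786]
eef_rot: [9.5, 89.9, 178.5]
contact_force: [0.6, -1.1, 1.9]
gripper_width: 0.0438
```

```bash
python3 look.py 11 170 250 200 300
```

```text
t 12.25 tcp [ 0.4839 -0.2492  0.0786] jawyaw 169.02 w 0.0438 F [ 0.61 -1.11  1.86] J [ -7.  15. -25.   0. -50.  -4.]
```

View pics/c11.png

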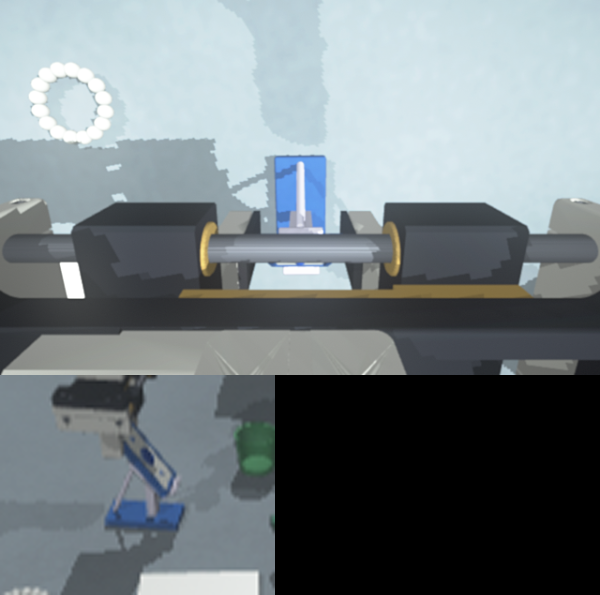

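Blue leans on its panel, stones outward. I release it and rise.

Emit:
play_rows(series=[0,0,0,0,0,0,0,0,0,0,0,0,0,0,0,0,0,0,0,0], jaw=75)

```text
time_s: 12.77
tcp_pos: [0.4844, -0.2481, 0.0797]
eef_rot: [-42.1, 90.0, 127.0]
contact_force: [0.8, 0.5, -0.0]
gripper_width: 0.0649
```

Emit:
play_rows(series=[-0.005,0,0,0,-0.015,0,0,0,-0.03,0,0,0,-0.03,0,0,0,-0.03,0,0,0])

```text
time_s: 13.18
tcp_pos: [0.4841, -0.2483, 0.1913]
eef_rot: [9.2, 90.0, 178.3]
contact_force: [0.9, 0.6, 0.2]
gripper_width: 0.066
```

Emit:
play_rows(series=[-0.01,-0.02,0,0,0,-0.04,0,0,0,-0.04,0,0,0,-0.04,0,0,0,-0.02,0,0])

```text
time_s: 13.6
tcp_pos: [0.5153, -0.0882, 0.2006]
eef_rot: [-145.1, 89.9, 24.1]
contact_force: [-0.0, 1.6, -0.7]
gripper_width: 0.0658
```

```bash
python3 look.py 12 170 250 200 300; python3 -c "
from h import *; c=snap('top','t12'); cv2.imwrite('pics/t12c.png',cv2.resize(c['img'][135:250,245:435],None,fx=4,fy=4,interpolation=cv2.INTER_CUBIC))"
```

```text
t 13.6 tcp [ 0.5153 -0.0882  0.2006] jawyaw 169.12 w 0.0658 F [-0.    1.59 -0.68] J [ 12.   6. -18.  -0. -65. -23.]
```

View pics/c12.png

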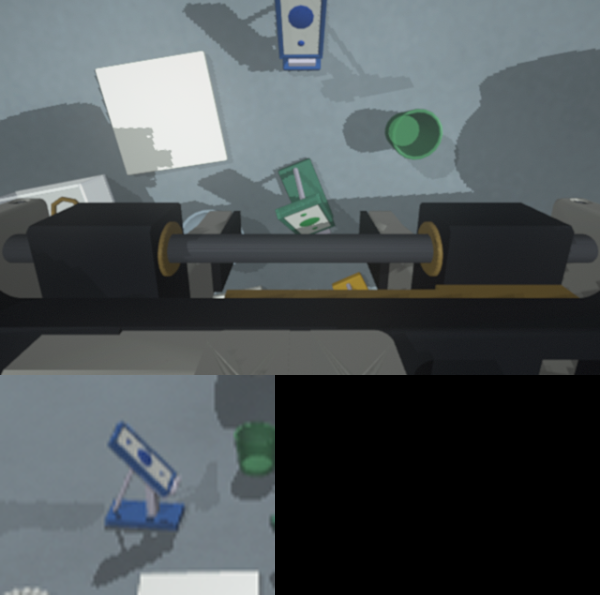

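View pics/t12c.png

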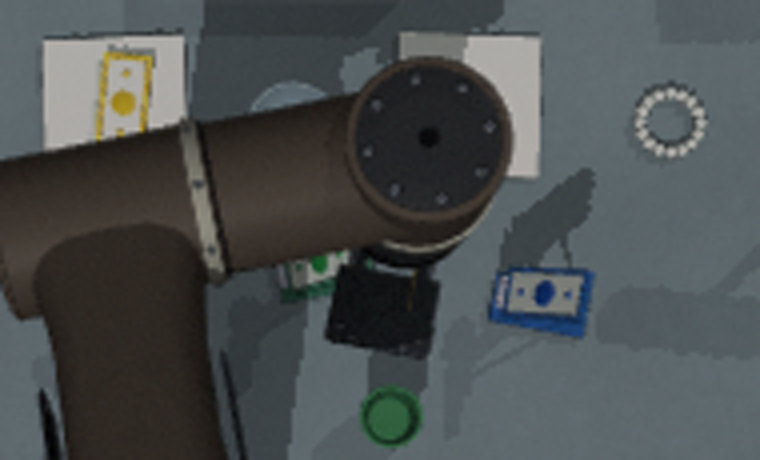

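Emit:
play_rows(series=[0,-0.025,-0.014,0,0,-0.034,-0.018,0,0,-0.034,-0.018,0,0,-0.034,-0.018,0,0,-0.034,-0.018,0], jaw=80)

```text
time_s: 14.17
tcp_pos: [0.6307, 0.0508, 0.2001]
eef_rot: [-167.4, 90.0, 1.6]
contact_force: [0.9, -1.0, 0.5]
gripper_width: 0.0698
```

Emit:
play_rows(series=[0,-0.034,-0.018,0,0,-0.034,-0.018,0,0,-0.031,-0.018,0,0,0,0,-0.1,0,0,0,-0.12])

```text
time_s: 14.58
tcp_pos: [0.7025, 0.138, 0.198]
eef_rot: [23.0, 89.9, -155.1]
contact_force: [-0.7, -0.3, -1.3]
gripper_width: 0.0701
```

```bash
python3 look.py 13 170 280 200 400
```

```text
t 14.5833 tcp [0.7025 0.138  0.198 ] jawyaw -178.07 w 0.0701 F [-0.7  -0.35 -1.26] J [ 27.  25.   6.  -0. -72. -25.]
```

View pics/c13.png

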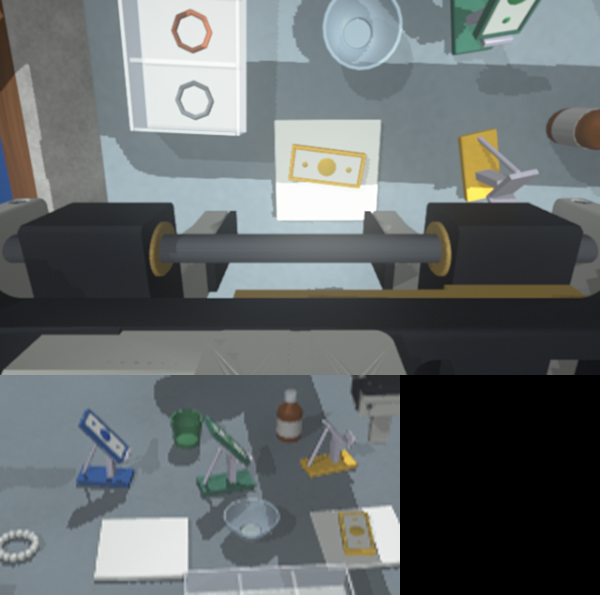

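```bash
python3 - <<'E'
from h import *
c=load("w13"); h=hsv(c); H,S,V=[h[...,i] for i in range(3)]
m=(H>15)&(H<35)&(S>70)
a=m.copy(); a[:,:300]=0; a[:,400:]=0; a[210:]=0
a=cv2.morphologyEx(a.astype(np.uint8),cv2.MORPH_CLOSE,np.ones((9,9)))
print(rect(c,a,.018)[:2])
b=m.copy(); b[:,:480]=0; b[:,560:]=0; b[:125]=0; b[218:]=0
r,s,p=rect(c,b,.010); print(r,s)
cv2.imwrite("pics/w13c.png",cv2.resize(c["img"][120:230,300:600],None,fx=2.6,fy=2.6,interpolation=cv2.INTER_CUBIC))
E
```

```text
(array([668.6, 145.2,  89.5,  44.4,  -4.7]), array([ 308,  154,   82,   47, 1355], dtype=int32))
[476.4 138.1  87.3  46.6 -74.3] [ 489  137   44   78 2233]
```

View pics/w13c.png

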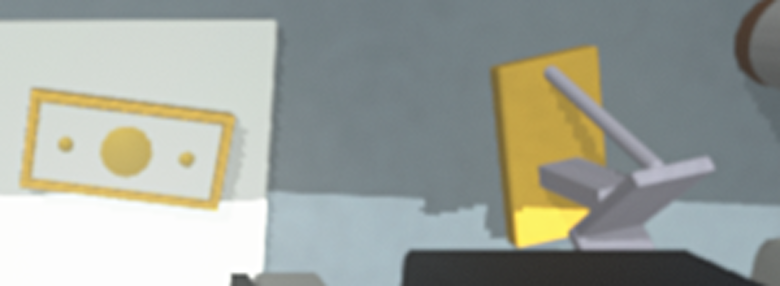

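Emit:
play_rows(series=[0,0,0,-0.121,0,0,0,-0.121,0,0,0,-0.121,0,0,0,-0.121,0,0,0,-0.121])

```text
time_s: 15.1
tcp_pos: [0.7016, 0.1361, 0.2003]
eef_rot: [163.4, 90.0, 19.7]
contact_force: [-0.5, 0.5, 0.7]
gripper_width: 0.0703
```

Emit:
play_rows(series=[0,0,0,-0.121,0,0,0,-0.121,0,0,0,-0.121,0,0,0,-0.121,0,0,0,-0.121])

```text
time_s: 15.52
tcp_pos: [0.7016, 0.1361, 0.2003]
eef_rot: [134.0, 90.0, 25.0]
contact_force: [-0.4, -0.4, 0.0]
gripper_width: 0.0702
```

Emit:
play_rows(series=[0.02,0,0,-0.122,0.03,0,0,-0.122,0.03,0,0,0,0.02,0,0,0,0,0,0,0])

```text
time_s: 15.93
tcp_pos: [0.6985, 0.1353, 0.0948]
eef_rot: [-68.1, 89.5, -163.5]
contact_force: [-0.9, -0.2, -0.4]
gripper_width: 0.0702
```

```bash
python3 look.py 14 200 290 330 450
```

```text
t 15.9333 tcp [0.6985 0.1353 0.0948] jawyaw -95.37 w 0.0702 F [-0.94 -0.2  -0.35] J [ 27.  28.  -1.  -0. -61.  58.]
```

View pics/c14.png

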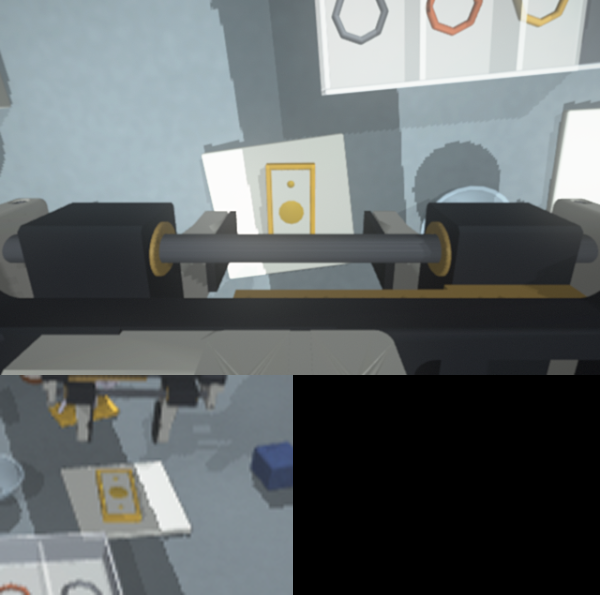

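Emit:
play_rows(series=[0.03,0,-0.006,0,0.03,0,0,0,0.025,0,0,0,0.015,0,0,0,0.008,0,0,0])

```text
time_s: 16.45
tcp_pos: [0.7025, 0.1431, -0.0083]
eef_rot: [61.6, 90.0, -33.5]
contact_force: [-0.6, 0.4, 0.8]
gripper_width: 0.07
```

Emit:
play_rows(series=[0.004,0,0,0,0.003,0,0,0,0,0,0,0,0,0,0,0,0,0,0,0])

```text
time_s: 16.87
tcp_pos: [0.703, 0.1437, -0.0138]
eef_rot: [116.5, 89.9, 21.5]
contact_force: [0.5, 0.8, 0.3]
gripper_width: 0.0704
```

```bash
python3 look.py 15 200 290 330 450
```

```text
t 16.8667 tcp [ 0.703   0.1437 -0.0138] jawyaw -95.03 w 0.0704 F [0.54 0.81 0.25] J [ 27.  35.  -7.   0. -49.  58.]
```

View pics/c15.png

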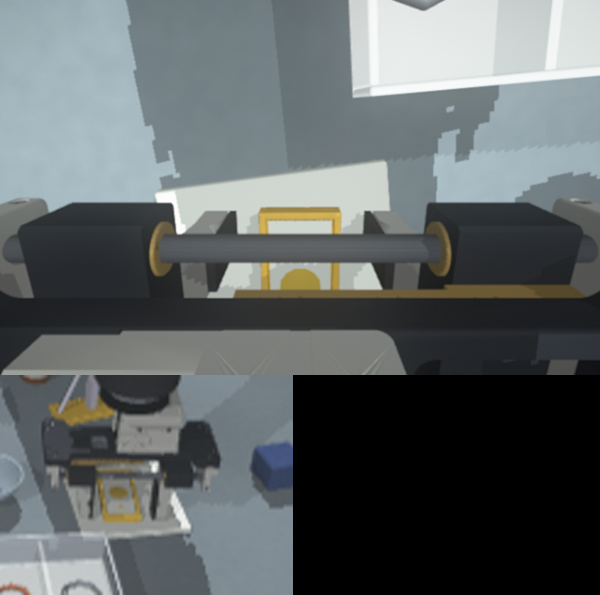

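Emit:
play_rows(series=[0.001,0,0,0,0,0,0,0,0,0,0,0,0,0,0,0,0,0,0,0], jaw=35, squeeze=4)

```text
time_s: 17.38
tcp_pos: [0.7022, 0.1434, -0.0163]
eef_rot: [-46.1, 90.0, -141.1]
contact_force: [0.2, -0.1, 0.7]
gripper_width: 0.0444
```

Emit:
play_rows(series=[0,0,0,0,0,0,0,0,-0.006,0,0,0,-0.008,0,0,0,-0.012,0,0,0])

```text
time_s: 17.8
tcp_pos: [0.7016, 0.1432, 0.0097]
eef_rot: [-62.4, 89.9, -157.4]
contact_force: [1.3, 0.5, -0.8]
gripper_width: 0.0436
```

Emit:
play_rows(series=[0,0,0,0,0,0,0,0,-0.04,0,0,0,-0.025,0,0,0,-0.01,0,0,0], squeeze=3)

```text
time_s: 18.22
tcp_pos: [0.7043, 0.144, 0.0892]
eef_rot: [111.0, 89.7, 16.0]
contact_force: [1.0, -0.2, 0.7]
gripper_width: 0.0439
```

```bash
python3 look.py 16 180 270 330 450
```

```text
t 18.2167 tcp [0.7043 0.144  0.0892] jawyaw -94.99 w 0.0439 F [ 1.   -0.18  0.74] J [ 27.  29.  -1.   0. -59.  58.]
```

View pics/c16.png

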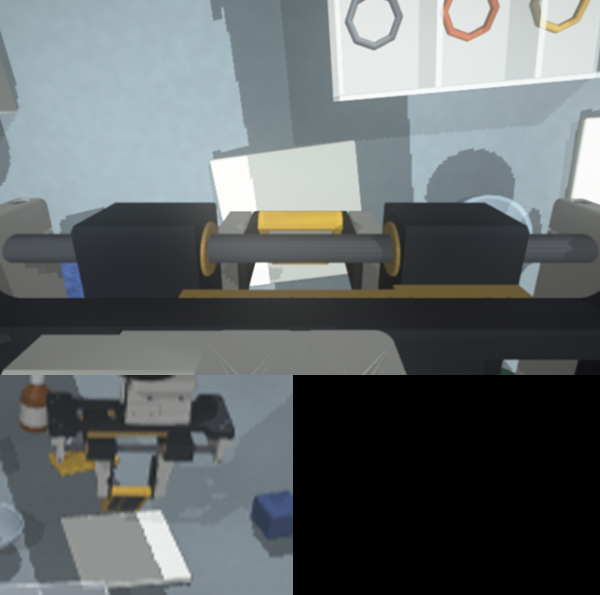

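Emit:
play_rows(series=[0,0,0,0,-0.01,0,0,0,-0.02,0,0,0,-0.02,-0.01,0.002,0,-0.02,-0.02,0.0035,0], squeeze=15)

```text
time_s: 18.73
tcp_pos: [0.672, 0.1402, 0.1534]
eef_rot: [-50.9, 89.8, -146.0]
contact_force: [1.4, 1.2, -0.2]
gripper_width: 0.0437
```

Emit:
play_rows(series=[0,-0.03,0.005,0,0,-0.035,0.006,0,0,-0.035,0.006,0,0,-0.035,0.006,0,0,-0.03,0.005,0])

```text
time_s: 19.15
tcp_pos: [0.5022, 0.1262, 0.1539]
eef_rot: [-59.5, 89.9, -154.5]
contact_force: [-0.2, 1.2, 0.2]
gripper_width: 0.0435
```

Emit:
play_rows(series=[0,-0.02,0.004,0,0,-0.005,0.001,0.08,0,0,0,0.11,0,0,0,0.12,0,0,0,0.12])

```text
time_s: 19.57
tcp_pos: [0.479, 0.1241, 0.1545]
eef_rot: [-28.5, 89.9, -148.5]
contact_force: [0.9, 0.3, -0.7]
gripper_width: 0.0438
```

Emit:
play_rows(series=[0,0,0,0.12,0,0,0,0.12,0,0,0,0.12,0,0,0,0.12,0,0,0,0.12])

```text
time_s: 19.98
tcp_pos: [0.4791, 0.124, 0.1542]
eef_rot: [6.7, 89.9, -147.7]
contact_force: [0.8, 0.9, 0.1]
gripper_width: 0.0437
```

Emit:
play_rows(series=[0,0,0,0.12,0,0,0,0.061,0,0,0,0,0,0,0,0,0,0,0,0])

```text
time_s: 20.4
tcp_pos: [0.4795, 0.1242, 0.1545]
eef_rot: [18.2, 90.0, -146.1]
contact_force: [0.1, -0.1, -0.7]
gripper_width: 0.0437
```

```bash
python3 look.py 17 140 230 310 430
```

```text
t 20.4 tcp [0.4795 0.1242 0.1545] jawyaw -164.28 w 0.0437 F [ 0.13 -0.09 -0.65] J [ 37.   6. -25.  -0. -59. -22.]
```

View pics/c17.png

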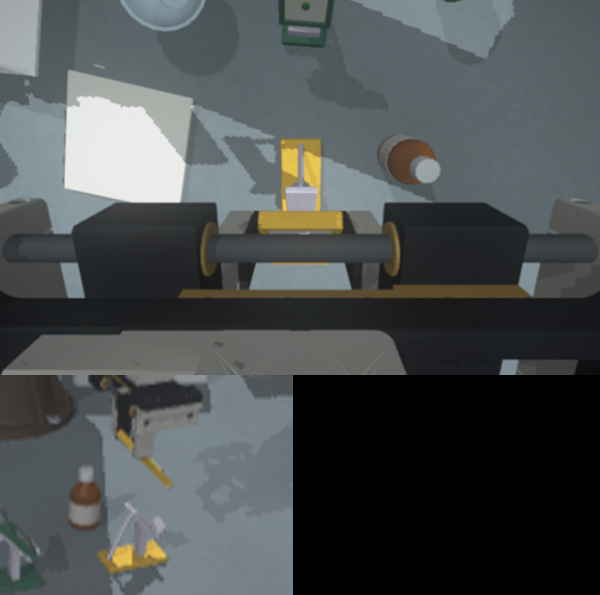

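```bash
cat > side.py <<'E'
from h import *
import sys
tag=sys.argv[1]; r=list(map(int,sys.argv[2:6]))
c=load(tag); m=colmask(c,"yellow"); b=np.zeros_like(m); b[r[0]:r[1],r[2]:r[3]]=m[r[0]:r[1],r[2]:r[3]]
n,l,s,_=cv2.connectedComponentsWithStats(b.astype(np.uint8)); k=1+np.argmax(s[1:,4]); print(s[k])
v,u=np.where(l==k)
X=np.array([-.2689,.9632,0]); Y=np.array([-.9632,-.2689,0]); e=np.array([.476,.137,0])
P0=e-Y*.022
K=c["K"];T=c["world_from_camera"]
d=np.c_[(u-K[0,2])/K[0,0],(v-K[1,2])/K[1,1],np.ones(len(u))]@T[:3,:3].T; o=T[:3,3]
w=o+d*(((P0-o)@Y)/(d@Y))[:,None]
q=np.c_[(w-P0)@X,w[:,2]]*1000
(cx,cy),(a,b_),t=cv2.minAreaRect(q.astype(np.float32)); print("centre",cx,cy,"dims",a,b_,"ang",t)
vx,vy,x0,y0=cv2.fitLine(q.astype(np.float32),cv2.DIST_L2,0,.01,.01).ravel(); print("line ang",np.degrees(np.arctan2(vy,vx)))
p=(q-[x0,y0])@[vx,vy]; i=p.argmax() if vy<0 else p.argmin(); print("lowest end",np.array([x0,y0])+np.array([vx,vy])*p[i], "mean", x0,y0)
E
python3 side.py s17 150 188 355 385
```

```text
[369 174  11  11  31]
centre 16.879535675048828 148.32142639160156 dims 4.432482719421387 57.894412994384766 ang 41.839027404785156
line ang -48.11547
lowest end [ 36.18650501 126.75334528] mean 16.696615 148.48698
```

Emit:
play_rows(series=[0.01,0.002,0,0,0.015,0.0022,0,0,0.015,0,0,0,0.01,0,0,0,0.005,0,0,0])

```text
time_s: 20.92
tcp_pos: [0.4798, 0.1196, 0.0978]
eef_rot: [14.6, 89.8, -149.8]
contact_force: [1.3, -0.5, -0.9]
gripper_width: 0.044
```

Emit:
play_rows(series=[0.004,0,0,0,0.004,0,0,0,0.002,0,0,0,0,0,0,0,0,0,0,0])

```text
time_s: 21.33
tcp_pos: [0.481, 0.1205, 0.0901]
eef_rot: [-165.8, 90.0, 29.7]
contact_force: [0.0, -0.0, -1.2]
gripper_width: 0.0435
```

```bash
python3 look.py 18 160 230 320 410; python3 side.py s18 165 212 345 385
```

```text
t 21.3333 tcp [0.481  0.1205 0.0901] jawyaw -164.41 w 0.0435 F [ 0.   -0.02 -1.18] J [ 37.  10. -30.   0. -50. -21.]
[366 192  11  10  31]
centre 12.88951587677002 83.78593444824219 dims 6.758550643920898 54.35285568237305 ang 40.809104919433594
line ang -47.53208
lowest end [31.55140133 63.99795853] mean 11.425548 85.98618
```

View pics/c18.png

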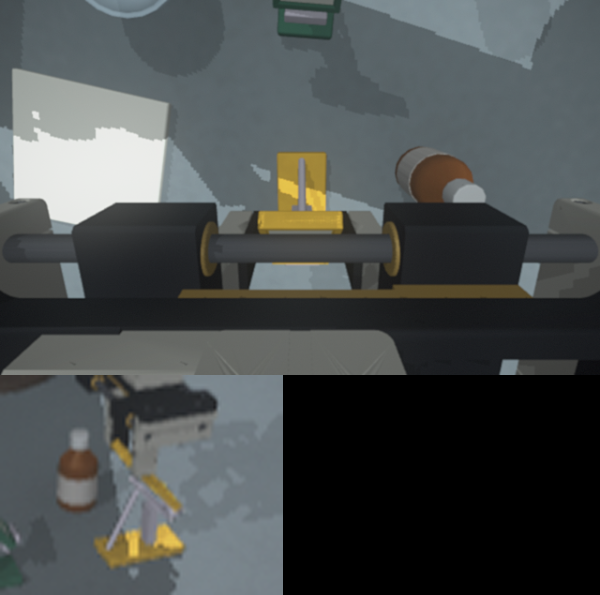

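Emit:
play_rows(series=[0.003,0,0,0,0.003,0,0,0,0.002,0,0,0,0,0,0,0,0,0,0,0], squeeze=6)

```text
time_s: 21.85
tcp_pos: [0.4807, 0.1203, 0.0816]
eef_rot: [8.1, 90.0, -156.3]
contact_force: [-0.3, 0.4, 0.1]
gripper_width: 0.0435
```

```bash
python3 look.py 19 160 230 320 410; python3 side.py s19 168 212 345 385
```

```text
t 21.85 tcp [0.4807 0.1203 0.0816] jawyaw -164.41 w 0.0435 F [-0.33  0.43  0.06] J [ 37.  10. -31.  -0. -49. -21.]
[366 194  11  10  35]
centre 13.538257598876953 76.0513687133789 dims 6.838452339172363 54.6681022644043 ang 40.694190979003906
line ang -48.096867
lowest end [31.91189832 55.78935164] mean 13.056874 76.80131
```

View pics/c19.png

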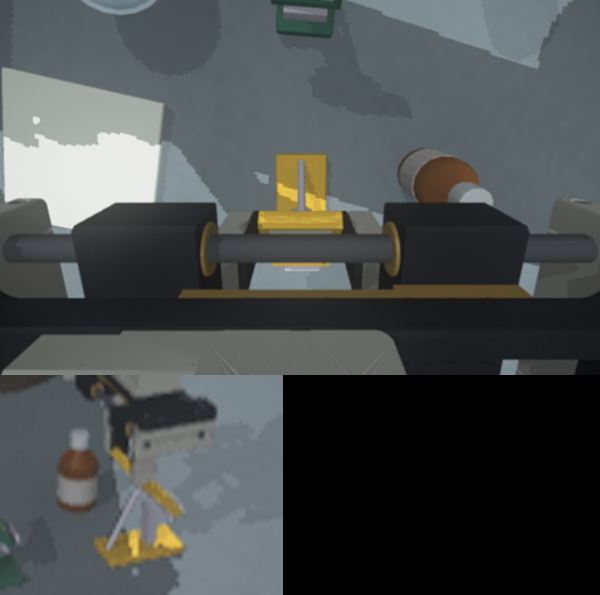

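Emit:
play_rows(series=[0.0015,0,0,0,0.0015,0,0,0,0.001,0,0,0,0,0,0,0,0,0,0,0], squeeze=4)

```text
time_s: 22.37
tcp_pos: [0.4812, 0.1203, 0.0781]
eef_rot: [164.1, 90.0, -0.3]
contact_force: [0.9, -0.6, 3.4]
gripper_width: 0.0441
```

```bash
python3 look.py 20 160 230 320 410; python3 side.py s20 168 212 345 385
```

```text
t 22.3667 tcp [0.4812 0.1203 0.0781] jawyaw -164.4 w 0.0441 F [ 0.93 -0.64  3.39] J [ 37.  11. -31.   0. -48. -21.]
[367 195  11   9  30]
centre 17.73720932006836 73.9224853515625 dims 8.061729431152344 52.08684158325195 ang 45.27875900268555
line ang -43.643616
lowest end [36.31838487 55.68936107] mean 17.741661 73.40672
```

Emit:
play_rows(series=[0,0,0,0,0,0,0,0,0,0,0,0,0,0,0,0,0,0,0,0], jaw=75)

```text
time_s: 22.88
tcp_pos: [0.4806, 0.1203, 0.0776]
eef_rot: [5.2, 90.0, -159.2]
contact_force: [0.8, 0.4, 0.1]
gripper_width: 0.0653
```

```bash
python3 look.py 21 160 230 320 410; python3 side.py s21 168 212 345 385
```

```text
t 22.8833 tcp [0.4806 0.1203 0.0776] jawyaw -164.42 w 0.0653 F [0.82 0.38 0.14] J [ 37.  11. -31.  -0. -48. -21.]
[355 183   8  10  29]
centre -33.32372283935547 127.40274047851562 dims 6.624297618865967 43.23579788208008 ang 40.46406936645508
line ang -51.789337
lowest end [-20.01273372 110.22428137] mean -33.93907 127.91473
```

View pics/c21.png

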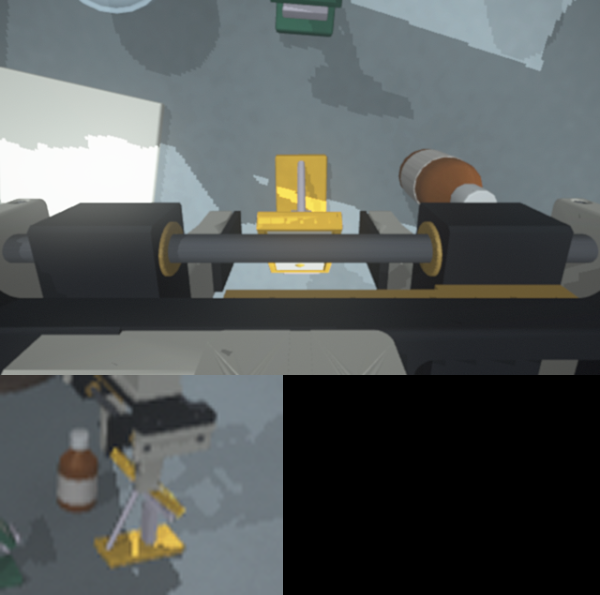

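Emit:
play_rows(series=[-0.005,0,0,0,-0.015,0,0,0,-0.03,0,0,0,-0.04,0,0,0,-0.04,0,0,0])

```text
time_s: 23.4
tcp_pos: [0.48, 0.1197, 0.2092]
eef_rot: [22.3, 89.9, -142.2]
contact_force: [0.4, 1.6, 0.2]
gripper_width: 0.0659
```

Emit:
play_rows(series=[-0.02,-0.02,0,0,0,-0.035,0,0,0,-0.035,0,0,0,-0.03,0,0,0,0,0,0])

```text
time_s: 23.82
tcp_pos: [0.4478, 0.2396, 0.2283]
eef_rot: [-133.8, 89.9, 62.0]
contact_force: [-0.6, 0.3, 0.2]
gripper_width: 0.0654
```

```bash
python3 look.py 22 160 240 230 410;  python3 side.py s22 168 212 345 385
```

```text
t 23.8167 tcp [0.4478 0.2396 0.2283] jawyaw -164.27 w 0.0654 F [-0.59  0.3   0.25] J [ 50.   4. -18.  -0. -69. -35.]
[356 184  22  20  73]
centre -5.6534271240234375 97.584716796875 dims 9.218301773071289 118.62333679199219 ang 43.588069915771484
line ang -46.26487
lowest end [35.46208989 54.83341193] mean -6.578644 98.77255
```

View pics/c22.png

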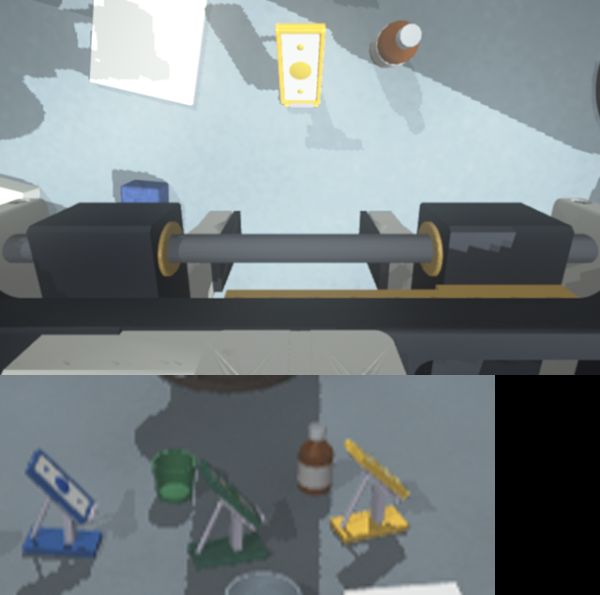

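```bash
python3 - <<'E'
from h import *
def chk(tag,reg,col,e,yaw):
    c=load(tag); h=hsv(c); H,S,V=[h[...,i] for i in range(3)]
    m=((H>15)&(H<35)&(S>70)) if col=="yellow" else ((H>100)&(H<125)&(S>90))
    b=np.zeros_like(m); r=reg; b[r[0]:r[1],r[2]:r[3]]=m[r[0]:r[1],r[2]:r[3]]
    n,l,s,_=cv2.connectedComponentsWithStats(b.astype(np.uint8)); k=1+np.argmax(s[1:,4]); print(tag,s[k])
    cs,_=cv2.findContours((l==k).astype(np.uint8),cv2.RETR_EXTERNAL,cv2.CHAIN_APPROX_NONE)
    q=cv2.approxPolyN(max(cs,key=len),4)[0] if hasattr(cv2,'approxPolyN') else None
    y=np.radians(yaw); X=np.array([np.cos(y),np.sin(y),0]); Y=np.array([-X[1],X[0],0]); e=np.array([*e,0])
    print("quad",q.tolist())
    exp=[e+X*x+Y*yy+[0,0,z] for x,z in ((-.0222,.1204),(.0357,.0514)) for yy in (-.022,.022)]
    print("expected px",proj(c,exp).round(1).tolist())
    return c
chk("w22",(20,120,285,360),"yellow",(.476,.137),105.6)
E
python3 -c "
from h import *
for t in ('w22',): cv2.imwrite('pics/w22c.png',cv2.resize(cv2.imread('pics/w22.png')[15:125,280:360],None,fx=5,fy=5,interpolation=cv2.INTER_CUBIC))"
```

```text
w22 [ 294   25   53   89 1460]
quad [[347, 25], [340, 113], [299, 113], [293, 25]]
expected px [[293.1, 33.4], [346.7, 33.5], [299.2, 106.3], [340.3, 106.4]]
```

View pics/w22c.png

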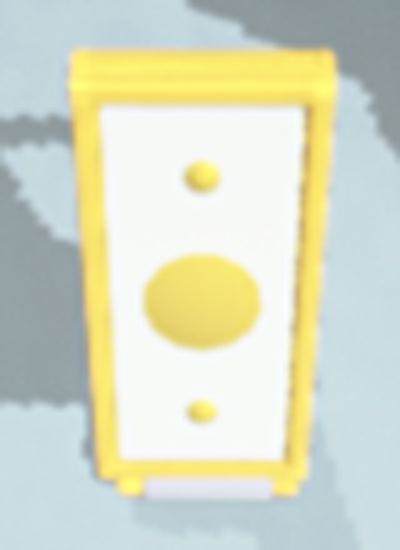

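```bash
python3 - <<'E'
from h import *
c=load("w22"); y=np.radians(105.6); X=np.array([np.cos(y),np.sin(y),0]); e=np.array([.476,.137,0])
P=lambda x,z:proj(c,e+X*x/1000+[0,0,z/1000])[0].round(1)
print("lip tip",P(39.5,54.6)," front bottom",P(35.7,51.4)," front top",P(-22.2,120.4)," back top",P(-29.9,114),"face centre",P(28-45*.643+8*.766,45+45*.766+8*.643), "base end",P(43,10),P(43,0))
# blue via scene & top
for t in ("s22",):
    cv2.imwrite("pics/s22b.png",cv2.resize(load(t)["img"][180:235,230:285],None,fx=10,fy=10,interpolation=cv2.INTER_CUBIC))
E
```

```text
lip tip [319.7 110. ]  front bottom [319.7 106.3]  front top [319.9  33.5]  back top [319.9  25. ] face centre [319.8  73.1] base end [319.7 112.6] [319.7 112.4]
```

Emit:
play_rows(series=[0,0.02,0.002,0,0,0.036,0.004,0,0,0.036,0.004,0,0,0.036,0.004,0,0,0.036,0.004,0])

```text
time_s: 24.33
tcp_pos: [0.475, 0.0706, 0.2281]
eef_rot: [175.2, 90.0, 10.7]
contact_force: [0.5, 0.0, -0.5]
gripper_width: 0.0654
```

Emit:
play_rows(series=[0,0.036,0.004,0,0,0.036,0.004,0,0,0.036,0.004,0,0,0.036,0.004,0,0,0.032,0.003,0])

```text
time_s: 24.75
tcp_pos: [0.5036, -0.1047, 0.2282]
eef_rot: [149.3, 90.0, -15.2]
contact_force: [0.3, -0.4, 0.1]
gripper_width: 0.0654
```

Emit:
play_rows(series=[0,0.02,0.001,0,0,0,0,0.115,0,0,0,0.115,0,0,0,0.115,0,0,0,0.115])

```text
time_s: 25.17
tcp_pos: [0.508, -0.1225, 0.2278]
eef_rot: [23.2, 90.0, -168.1]
contact_force: [-0.3, -0.5, 0.7]
gripper_width: 0.0658
```

Emit:
play_rows(series=[0,0,0,0,0,0,0,0,0,0,0,0,0,0,0,0,0,0,0,0])

```text
time_s: 25.58
tcp_pos: [0.5086, -0.1212, 0.2278]
eef_rot: [63.6, 90.0, -127.1]
contact_force: [0.6, -0.6, 0.5]
gripper_width: 0.0657
```

```bash
python3 look.py 23 160 240 230 410;  python3 side.py s23 168 212 345 385; python3 - <<'E'
from h import *
c=load("w23"); cv2.imwrite("pics/w23c.png",cv2.resize(c["img"][0:140,270:370],None,fx=5,fy=4.2,interpolation=cv2.INTER_CUBIC))
y=np.radians(79.3); X=np.array([np.cos(y),np.sin(y),0]); e=np.array([.4875,-.2303,0])
P=lambda x,z:proj(c,e+X*x/1000+[0,0,z/1000])[0].round(1)
print("lip tip",P(39.5,54.6)," front bottom",P(35.7,51.4)," front top",P(-22.2,120.4)," back top",P(-29.9,114), "base end",P(43,10))
E
```

```text
t 25.5833 tcp [ 0.5086 -0.1212  0.2278] jawyaw 169.33 w 0.0657 F [ 0.64 -0.64  0.54] J [  8.   5. -16.   0. -69. -19.]
[355 184  23  20  76]
centre -6.072654724121094 97.23036193847656 dims 10.314254760742188 118.68809509277344 ang 43.588069915771484
line ang -46.158394
lowest end [35.50355849 54.87161034] mean -7.6295943 99.785126
lip tip [320.2 104. ]  front bottom [320.2 100.3]  front top [320.4  24.9]  back top [320.4  16.6] base end [320.1 107.2]
```

View pics/c23.png

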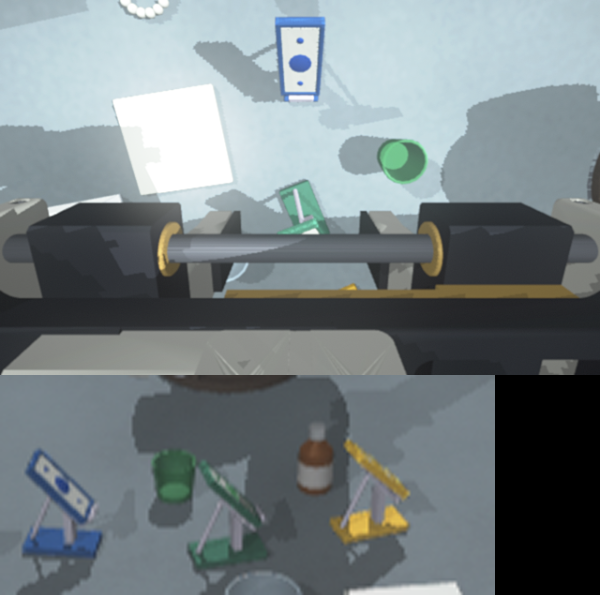

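View pics/w23c.png

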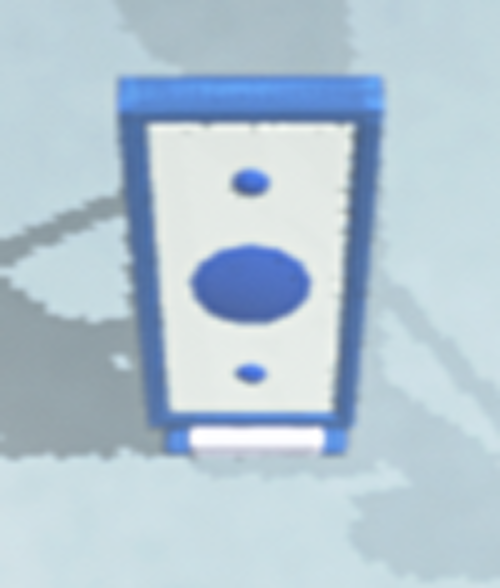

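```bash
python3 - <<'E'
from h import *
a=load("scene0"); b=load("s23")
d=cv2.absdiff(a["img"],b["img"]).max(2)
for nm,(r0,r1,c0,c1) in dict(bottle=(176,205,336,354),jar=(186,207,285,302),dish=(230,256,310,342),brac=(244,266,194,222),ring=(226,246,430,458),green=(188,230,298,330)).items():
    p=a["img"][r0:r1,c0:c1]; R_=b["img"][r0-6:r1+6,c0-6:c1+6]; m=cv2.matchTemplate(R_,p,cv2.TM_CCOEFF_NORMED); _,v,_,l=cv2.minMaxLoc(m); print(nm,"shift px",(l[0]-6,l[1]-6),"score",round(v,3))
from plant import close_job
print(close_job())
E
```

```text
bottle shift px (0, 0) score 0.711
jar shift px (0, 0) score 0.866
dish shift px (0, 0) score 0.691
brac shift px (0, 0) score 1.0
ring shift px (0, 0) score 1.0
green shift px (0, 0) score 0.641
the job is handed in; nothing more can be done
None
```

Both plaques are leaning on the easels of their own colour with their stones outwards, and the job was handed in at about 25.6 s of the 64 s allowed. No verdict was reported.

**What I did**
- **Blue plaque:** it lay face down. I held it lightly near one end and let it swing down between the pads on quick lifts. I then set its lower edge in the easel's lip corner, tipped it back onto the panel and let go.
- **Yellow plaque:** it lay face up. I let it swing to about 50° in the same way, lowered it onto the lip and let go.

**Last checks**
- **Blue:** seen from the wrist camera, its edges lie within about 2 px (roughly 2 mm) of the fully seated position.
- **Yellow:** its width and top edge match the seated position, but its lower edge shows about 3.5 px too low. The side view gave a slope of about 46° rather than 50°. It may stand a few millimetres out on the lip, which is still inside the limits, and it was steady over two pictures 1.8 s apart.
- **Everything else:** template matching on the scene camera showed no shift for the dish, bracelet, ring box, bottle, jar or green plaque. Match scores were only 0.64–0.87 for the dish, bottle, jar and green plaque, probably because the arm's shadow had moved.
- **Gripper:** it was left open and clear, about 0.23 m above the table.

**One mismatch:** the finger tips turned out to sit about 25 mm behind the reported TCP. My first closing went over the top of the blue plaque without touching it, so I lowered the tool further and gripped again.

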